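# Refile a drill cassette from a barbed hook

### The job

Take the drill cassette off the barbed hook: raise it, tilt it and back it over the barb without wrenching it. Stand it upright on the corner stop, slide it snugly into the corner with a broad face against the long wall and a narrow side against the short wall, and let go of it there; then take hold of it again and put it upright, tab up and fully home, into the empty bay of the rack. Never drop it, and leave the filed cassette, the jar and the screwdriver where they are.

Things in the scene. Friction and masses are not known exactly. Their poses are not given: they have to be found in the camera images.
- cassette_center (a point): Centre of the loose grey plastic drill cassette's body (half-way up), 0.13 to 0.25 kg, alike from both sides. Body 30 (x, thickness) x 58 (y, width) x 70 mm (z): broad faces across x, narrow sides across y. It hangs on the hook by a tab on its top, its axes parallel to the hook's within 3 degrees, its underside about 35 mm above the bench.
- tab_window (a point): Centre of the window in the cassette's hang tab, 48.5 mm above cassette_center, same axes. The tab, in the middle of the body's thickness, is 6 mm thick (x), 34 wide (y), and reaches 29 mm above the body's top; the window is 18 mm wide and 17 high (5 to 22 mm above the body's top). At the start its top edge rests on the hook's shank.
- hook_stand: Fixed steel stand with a barbed hook. Origin on the bench under its post; x is the way the hook points (roughly away from the robot, yaw varies), z up. Base plate 100 x 90 x 10 mm; post 14 x 22 mm, 129 mm high. The shank, a 6 mm round bar, runs level along x at height 124 mm from the post to the bend 105 mm out; the cassette hangs 65 to 85 mm out.
- hook_bend (a point): The hook's bend, on the bar's centre line; axes as hook_stand. From here the bar turns up, 58 degrees above level, forwards for 17 mm to the tip. An upright cassette's window cannot pass the upturned end; raised so that the bar runs through the window's middle and with its top leaned back towards the post by about 30 degrees, it slides off along the upturned end.
- hook_tip (a point): The tip of the hook's upturned end, 9 mm ahead of and 14.4 mm above hook_bend, centre line, axes as hook_stand. A thin barb, 4 mm thick, points back from it by 5.5 mm towards the post. Fingers that close hard on the hanging cassette can press it down on the hook: grip lightly (about 25 N) until it is raised; more than 40 N on the hook counts as wrenching.
- stop_corner (a point): Inner corner of the fixed corner stop, on top of its 6 mm board, which reaches 128 mm from here to -x and to -y. The long wall runs along -y (face at x = 0), the short one 58 mm along -x (face at y = 0); both 22 mm high above the board. A cassette snug in it has its centre at x -15, y -29, z +35 mm from here, its axes parallel to the stop's (or half round).
- empty_bay (a point): Centre of the floor of the fixed plywood rack's empty bay (the one at its +y side), 6 mm above the bench. Inside 34 (x) x 62 mm (y): 2 mm round a cassette with parallel axes (or half round). Walls 64 mm high at its y ends cover a cassette's narrow sides; lips only 12 mm high at its x ends leave the broad faces free. Fully home: cassette_center 35 mm above here.
- filed_center (a point): Centre (35 mm above the underside) of an equal cassette standing loose in the rack's other bay, 68 mm towards the rack's -y from the empty one. Leave it.
- jar: Amber glass jar with a steel lid, 60 mm across, 75 mm high, standing on the bench; origin at its underside. Leave it.
- screwdriver: Screwdriver lying on the bench, about 200 mm long, handle to its -x; origin at its underside. Leave it.
Mind the look-alikes: they are no part of the job. What is shaped like the part that bears empty_bay but blue is not meant.

How it is judged (in metres and radians):
On the way, in this order (a step that is already met when the one before it is completed fails the run):
1. the cassette is off the hook and away from it (distance between cassette_center and hook_bend above 0.16 m), for 0.1 s.
2. the cassette stands upright and let go in the corner of the stop, against both walls (x of cassette_center in the frame of stop_corner between -0.018 and -0.012 m and y of cassette_center in the frame of stop_corner between -0.032 and -0.026 m and z of cassette_center in the frame of stop_corner between 0.032 and 0.038 m and angle between the x axis of cassette_center and the x axis of stop_corner, either way round below 0.06 rad and angle between cassette_center's own z axis and vertical below 0.06 rad and contact force between the fingers and cassette below 0.05 N and linear speed of cassette below 0.02 m/s), for 0.2 s.
At the end, for the whole second after the job is handed in: the cassette stands upright (within 0.06 rad), tab up, in the empty bay, fully home (centre 35 mm above the bay floor within 3 mm, within 4 mm of the bay's centre, parallel to it within 0.09 rad), let go and at rest (z of cassette_center in the frame of empty_bay between 0.032 and 0.038 m and horizontal distance between cassette_center and empty_bay below 0.004 m and angle between the x axis of cassette_center and the x axis of empty_bay, either way round below 0.09 rad and angle between cassette_center's own z axis and vertical below 0.06 rad and contact force between the fingers and cassette below 0.05 N and linear speed of cassette below 0.02 m/s); the robot touches nothing.
It fails at once if the cassette is wrenched against the hook with more than 40 N (contact force between cassette and hook_stand above 40 N).
It fails at once if the cassette is dropped (falls free faster than 0.5 m/s) (linear speed of cassette above 0.5 m/s and contact force between the fingers and cassette below 0.05 N).
It fails at once if the filed cassette is moved more than 10 mm (distance of filed_center from where it was at the start of the episode above 0.01 m).
It fails at once if the jar is moved more than 20 mm (distance of jar from where it was at the start of the episode above 0.02 m).
It fails at once if the screwdriver is moved more than 20 mm (distance of screwdriver from where it was at the start of the episode above 0.02 m).
It also fails if it takes over 70 s, if anything falls off the work surface, if the arm or the gripper's body presses on something with over 40 N, if the wrist force passes 120 N, or if a joint passes its speed limit or range.

### The arm

A 6-joint arm with a two-finger parallel gripper is mounted at the origin on the work surface. World frame = base frame: x ahead of the robot, y to its left, z up, the work surface at z = 0. Lengths are in mm, angles in rad, forces in N, time in s.
With the tool pointing down it reaches from about 350 to 975 mm from the base axis. Payload 7.1 kg.
Tool frame: the origin (TCP) lies between the finger pads; the fingertips stand 17 mm ahead of it and the grasp point (between the pads) lies 2 mm behind it (tip_reach is the y of the fingertips in the tool frame, in mm); y points along the fingers, x is the direction in which the jaws open and shut, and the axes are right-handed (so a half turn about y gives the same grasp; the last joint's range is limited). The gripper opens to 88 mm and grips with 3 to 60 N. Pads are 20 mm wide; open, the fingers measure 115 mm over their backs; the gripper's body (75 mm by 178 mm) begins 61 mm behind the grasp point.
Start: joints at [-1.161, 0.423, 1.63, -0, 1.089, -0.019], TCP at [259.877, -568.391, 211.775] pointing down, gripper open.
Joint ranges: [-3, 3], [-0.9, 2.11], [0.09, 2.58], [-1.31, 4.45], [0.11, 2.69], [-2.54, 2.54]. Speed limits (rad/s): [2.39, 2.39, 3.01, 3.14, 3.14, 3.14].

### API

Orientations are given as a rotation vector (axis times angle).
In Python, from workcell import get_obs, get_image, camera_model, close_job, silhouettes, tip_of, tip_reach gives the robot as it stands. The module is installed in compiled form; this text tells all that it offers.
- The arm moves only by the tool arm_command, never from a script. Its argument "targets" is a list of rows, each a list of 4 numbers: the shift along the tool's x, y, z in mm, then the turn about the tool's y in rad. A call has 1 to 20 rows; each row shifts and turns the commanded pose from where the row before left it, along the tool's axes as they then stand; what a row does not reach is not made up. A row lasts 1/12 s, in which the tool goes at most 41.7 mm and 7.16 degrees, less where a joint would pass 70% of its speed; a pose out of reach is approached as far as the arm can. A call is refused whole if a number of a shift passes 41.7 or a number of a turn 0.125, either way. A call with a gripper value outside its range is refused whole. "gripper" is the opening in per cent of the stroke, from 0 (shut) to 100 (fully open), set as the call begins (left out, the last holds). The fingers move at their own pace and stop on an object; the grip force is fixed at half the most. Time passes only in rows, so rows that do not move let the fingers close. It gives the time, the measured TCP pose, the force and the opening at its end, in the units of the state.
- get_obs(): the state, without advancing time (a new reading comes with each control period).
- get_image(name): name is "side" or "top"; returns the picture (400x640x3 uint8, blue, green, red); there is no depth.
- camera_model(name): a dict with "mtx" (3x3 intrinsics, pixels), "position" and "orientation" of the camera in the world. Camera axes: x right, y up, looking along -z (the intrinsics and any distortion apply to the point x, -y, -z); pixel columns grow to the right and rows downward; lengths in mm; the calibration is good to about 2 mm. A picture is of the moment at which its call begins. camera_model takes no time and is no camera call.
- close_job(): hands the job in, once; it reports no verdict.
Trained networks look in the newest picture that a camera, given by its name, has taken for a name from the list of things; names that differ only in an ending like _2 or _b are one class to them, and where a whole thing is asked for, a point or a joint stands for the part that bears it (a point fixed in the world has none). Each returns a list of dicts, best first, with "conf" (0 to 1); they miss things now and then, are a little off and sometimes report something else, mostly with a low value. They report only what shows in the picture. A call takes as long as a camera call. They do not tell look-alikes from the thing itself.
- silhouettes(camera, thing): "pixels" (400x640 bool, what is visible of it) and "at" ([column, row] in pixels, amid what is visible of it).
- tip_of(camera, thing): "at" ([column, row] in pixels: a listed point, or the origin of a listed thing).
The state is a dict: "t": time; "qpos": joint angles; "qvel": joint speeds; "joint_torque": joint torques, N m; "ee_pos": TCP position; "orientation": TCP orientation; "ft_force": force on the tool from outside, world axes, zero at the start; "moment": the same for the moment, N m; "width": finger opening in mm.
Only numpy, scipy, OpenCV 4.12 (cv2) and the standard library are available. Lean on these libraries where they do the work, as an engineer would, in place of code of your own. Each camera call takes 0.05 s, during which the arm holds its last target. There are 200 camera calls.

## Working session

There is one attempt and no reset: what is moved stays moved. The work goes in short steps, Python scripts to look and compute and a tool call to move; the robot and the scene stay as the last step left them, time stands still between calls to the robot, and variables do not carry over. Pictures are saved under pics/ and viewed, about 8 in all and at most 12, crops included, and the job is handed in when it is done.

Besides the shell and the picture viewer there is one more tool, called after "Request:" as name(argument=value, ...) on one line, values as JSON. arm_command: Moves the arm, as the interface text tells. Its arguments: {"type":"object","properties":{"targets":{"type":"array","items":{"type":"array","items":{"type":"number"}}},"gripper":{"type":"number"}},"required":["targets"]}

```bash
mkdir -p pics
cat > h.py <<'E'
import numpy as np, cv2
from scipy.spatial.transform import Rotation as R
from workcell import *
def cam(n):
    m=camera_model(n); o=np.array(m["orientation"],float)
    Rm=R.from_rotvec(o).as_matrix() if o.shape==(3,) else (o if o.shape==(3,3) else R.from_quat(o).as_matrix())
    return np.array(m["mtx"]),np.array(m["position"],float),Rm
def ray(n,px):
    K,p,Rm=cam(n); v=np.linalg.inv(K)@np.array([px[0],px[1],1.]); return p,Rm@(v*[1,-1,-1])
def onz(n,px,z):
    p,d=ray(n,px); return p+d*(z-p[2])/d[2]
def proj(n,X):
    K,p,Rm=cam(n); c=(np.atleast_2d(X)-p)@Rm*[1,-1,-1]; q=c@K.T; return q[:,:2]/q[:,2:]
def tri(a,b):
    p,d=ray(*a);q,e=ray(*b); d/=np.linalg.norm(d);e/=np.linalg.norm(e)
    s=np.linalg.lstsq(np.c_[d,-e],q-p,rcond=None)[0]; A=p+s[0]*d;B=q+s[1]*e
    return (A+B)/2,np.linalg.norm(A-B)
E
python3 - <<'E'
from h import *
o=get_obs();print({k:np.round(v,3) for k,v in o.items()})
for n in("top","side"):
    m=camera_model(n);print({k:np.round(v,3).tolist() if not isinstance(v,str) else v for k,v in m.items()})
    cv2.imwrite(f"pics/{n}0.png",get_image(n))
for t in("cassette_center","tab_window","hook_stand","hook_bend","hook_tip","stop_corner","empty_bay","filed_center","jar","screwdriver"):
    for n in("top","side"):
        print(t,n,[(np.round(d["at"],1).tolist(),round(d["conf"],2)) for d in tip_of(n,t)])
E
```

```text
{'t': np.float64(0.0), 'qpos': array([-1.161,  0.424,  1.631, -0.   ,  1.089, -0.019]), 'qvel': array([-0.002, -0.   , -0.001,  0.   , -0.001,  0.   ]), 'joint_torque': array([-1.0000e-03, -5.4463e+01, -2.7367e+01,  6.4000e-02,  2.3000e-02,
       -0.0000e+00]), 'ee_pos': array([ 259.667, -567.874,  210.999]), 'orientation': array([-1.381,  0.889, -0.887]), 'ft_force': array([-0.293,  0.51 ,  0.444]), 'moment': array([-0.038,  0.004,  0.006]), 'width': np.float64(87.788)}
{'mtx': [[381.807, 0.0, 319.128], [0.0, 381.807, 194.789], [0.0, 0.0, 1.0]], 'position': [411.69, 58.432, 1102.551], 'orientation': [0.137, -0.117, -1.573]}
{'mtx': [[421.827, 0.0, 315.908], [0.0, 421.827, 197.643], [0.0, 0.0, 1.0]], 'position': [516.924, 1022.029, 638.73], 'orientation': [0.037, -1.59, -2.657]}
cassette_center top [([325.4, 220.4], 0.75)]
cassette_center side [([333.3, 211.1], 0.6), ([332.4, 182.2], 0.53)]
tab_window top [([322.8, 215.8], 0.83)]
tab_window side [([333.9, 195.2], 0.85)]
hook_stand top [([333.2, 250.2], 0.78)]
hook_stand side [([362.0, 230.4], 0.88)]
hook_bend top [([326.0, 204.6], 0.88)]
hook_bend side [([322.4, 192.9], 0.84)]
hook_tip top [([324.6, 201.5], 0.6)]
hook_tip side [([318.3, 188.1], 0.66)]
stop_corner top [([431.6, 214.4], 0.7)]
stop_corner side [([328.4, 181.2], 0.79)]
empty_bay top [([158.1, 246.1], 0.88), ([226.3, 226.6], 0.83), ([227.6, 290.0], 0.64)]
empty_bay side [([337.8, 309.3], 0.92), ([367.6, 380.6], 0.78), ([418.9, 309.5], 0.77)]
filed_center top [([246.5, 218.5], 0.66)]
filed_center side [([336.1, 274.4], 0.57)]
jar top [([297.8, 137.7], 0.72)]
jar side [([234.9, 251.4], 0.76)]
screwdriver top [([394.3, 133.2], 0.65), ([326.0, 215.6], 0.38)]
screwdriver side [([253.3, 194.9], 0.78)]
```

View pics/top0.png

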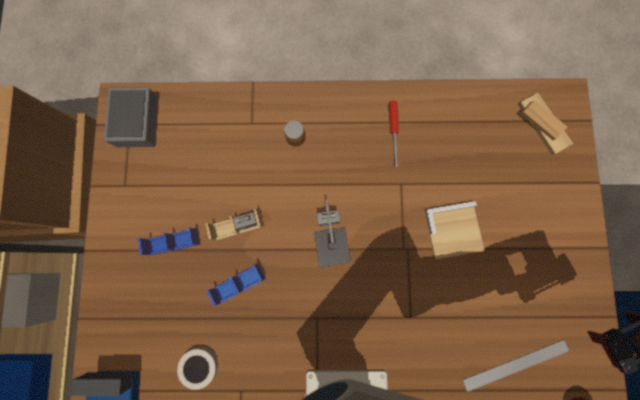

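View pics/side0.png

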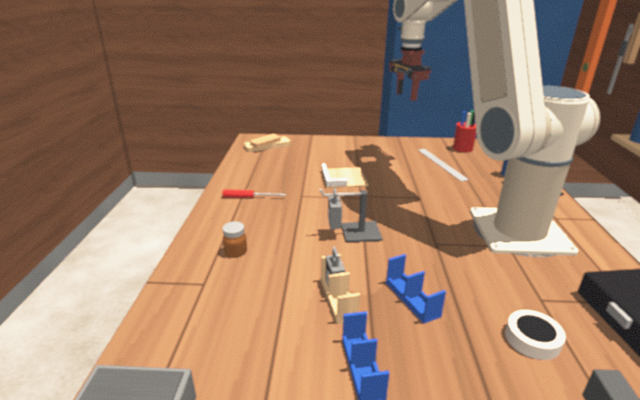

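```bash
cat > m1.py <<'E'
from h import *
import itertools
def two(t,i=0,j=0,k=1):
    a=np.median([tip_of("top",t)[i]["at"] for _ in range(1)],axis=0);b=tip_of("side",t)[j]["at"]
    return tri(("top",a),("side",b))
T=lambda n,p,z:np.round(onz(n,p,z),1)
for n in("top","side"): get_image(n)
for t in("tab_window","hook_bend","hook_tip","hook_stand","stop_corner","filed_center","jar"):
    try:
        p,e=two(t);print(t,p.round(1),round(e,1))
    except Exception as x:print(t,x)
for n in("top","side"):
    print(n)
    for t,z in(("hook_bend",124),("hook_tip",138.4),("hook_stand",0),("tab_window",118.5),("stop_corner",6),("filed_center",41),("empty_bay",6),("screwdriver",0),("jar",0),("cassette_center",70)):
        print(t,[(T(n,d["at"],z)[:2].tolist(),round(d["conf"],2)) for d in tip_of(n,t)])
    for t,z in(("stop_corner",17),("hook_stand",10),("empty_bay",40),("cassette_center",70),("screwdriver",5)):
        for d in silhouettes(n,t):
            c=max(cv2.findContours(d["pixels"].astype(np.uint8),0,2)[0],key=len)
            (cx,cy),(w,h),a=cv2.minAreaRect(c); b=cv2.boxPoints(((cx,cy),(w,h),a))
            P=[T(n,q,z)[:2].tolist() for q in b]
            print(" sil",t,round(d["conf"],2),np.round([cx,cy,w,h,a],1).tolist(),P)
E
python3 m1.py
python3 - <<'E'
import cv2,numpy as np
a=cv2.imread("pics/top0.png")
f=lambda x0,y0,w,h,s:cv2.resize(a[y0:y0+h,x0:x0+w],None,fx=s,fy=s,interpolation=cv2.INTER_CUBIC)
L=f(200,195,66,50,6);M=f(310,190,40,80,6)[:, :];S=f(420,195,70,67,6)
H=max(x.shape[0] for x in(L,M,S))
p=lambda x:np.vstack([x,np.zeros((H-x.shape[0],x.shape[1],3),np.uint8)])
o=np.hstack([p(L),p(M)]);S2=np.zeros((H,0,3),np.uint8)
o=np.hstack([np.vstack([L[:240],np.zeros((240,396,3),np.uint8)]),M]);o[240:480,:396]=cv2.resize(S,(0,0),fx=.59,fy=.59)[:240,:396] if 0 else 0
s=cv2.resize(a[195:262,420:490],None,fx=3.5,fy=3.5,interpolation=cv2.INTER_CUBIC);o[242:242+s.shape[0],:s.shape[1]]=s[:238] if s.shape[0]>238 else s
cv2.imwrite("pics/crop1.png",o);print(o.shape)
E
```

```text
tab_window [514.2  58.7 129.5] 1.3
hook_bend [548.8  53.7 136.8] 8.6
hook_tip [553.6  59.1 145.8] 5.3
hook_stand [440.2  29.6   6.2] 3.0
stop_corner [ 524.5 -247.1   15.6] 1.1
filed_center [512.2 270.6  44.7] 7.1
jar [ 7.732e+02  1.414e+02 -1.000e-01] 1.1
top
hook_bend [([546.3, 53.8], 0.67), ([512.4, 264.7], 0.25)]
hook_tip [([552.0, 59.2], 0.69)]
hook_stand [([441.9, 29.3], 0.92)]
tab_window [([514.7, 58.7], 0.61)]
stop_corner [([524.9, -249.8], 0.64)]
filed_center [([516.1, 271.1], 0.59)]
empty_bay [([501.7, 339.8], 0.88), ([454.5, 525.9], 0.85), ([322.5, 329.5], 0.79), ([523.0, 56.7], 0.23)]
screwdriver [([769.2, -145.4], 0.66), ([568.3, 54.1], 0.39)]
jar [([772.5, 141.4], 0.84)]
cassette_center [([515.6, 54.7], 0.81)]
 sil stop_corner 0.79 [454.5, 230.0, 51.5, 52.1, 79.8] [[544.8, -228.8], [570.3, -376.4], [426.7, -391.5], [402.1, -247.0]]
 sil hook_stand 0.75 [331.3, 240.7, 47.8, 31.6, 82.6] [[519.6, 90.6], [530.7, 0.6], [396.5, -14.6], [385.7, 73.5]]
 sil empty_bay 0.96 [236.1, 284.6, 18.2, 58.7, 62.4] [[324.6, 380.4], [396.6, 240.0], [353.3, 216.2], [282.2, 355.8]]
 sil empty
[... 1144 characters left out ...]
9, 52.9, 35.6, 70.8] [[527.2, -130.4], [418.8, -216.8], [387.1, 74.5], [477.6, 133.2]]
 sil empty_bay 0.94 [338.2, 287.0, 67.8, 31.2, 67.4] [[568.3, 224.8], [501.0, 172.7], [448.7, 384.8], [505.8, 420.4]]
 sil empty_bay 0.57 [364.3, 356.3, 93.3, 37.4, 74.5] [[511.9, 399.6], [439.4, 367.4], [412.1, 571.7], [470.3, 592.4]]
 sil empty_bay 0.57 [414.3, 287.3, 77.1, 38.2, 45.0] [[424.6, 260.8], [350.6, 150.8], [262.7, 341.9], [332.1, 420.6]]
 sil cassette_center 0.9 [334.0, 208.5, 39.0, 14.0, 90.0] [[539.6, -92.6], [498.1, -94.9], [498.4, 121.1], [533.5, 123.1]]
 sil screwdriver 0.73 [238.5, 193.5, 7.0, 33.0, 90.0] [[886.3, -193.2], [778.2, -199.3], [769.5, -151.0], [874.3, -145.0]]
(480, 636, 3)
```

View pics/crop1.png

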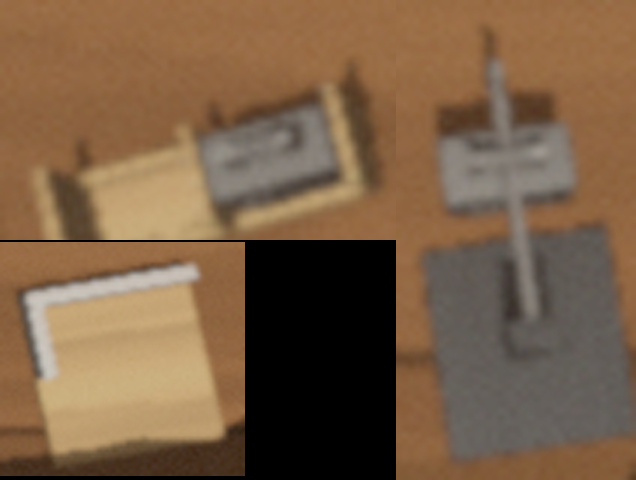

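```bash
cat >> h.py <<'E'
def edge(img,p,q,pol=0,hw=4,n=25):
    "fit line to strongest gradient near segment p-q; returns two end points + rms"
    g=cv2.GaussianBlur(img,(0,0),.7).astype(np.float32); g=g if g.ndim==2 else g.mean(2)
    p,q=np.array(p,float),np.array(q,float);d=(q-p)/np.linalg.norm(q-p);nn=np.array([-d[1],d[0]])
    s=np.arange(-hw,hw+.01,.1);out=[]
    for t in np.linspace(0.03,.97,n):
        X=p+t*(q-p)+s[:,None]*nn
        v=cv2.remap(g,X[:,0].astype(np.float32)[None],X[:,1].astype(np.float32)[None],cv2.INTER_CUBIC)[0]
        k=np.gradient(v)*(pol if pol else 1);k=k if pol else abs(k)
        k=np.clip(k-.5*k.max(),0,None);i=k.argmax();w=np.zeros_like(k);w[max(0,i-12):i+13]=k[max(0,i-12):i+13]
        out.append(p+t*(q-p)+(w@s/w.sum())*nn)
    out=np.array(out)
    a=(out-p)@d;b=(out-p)@nn;m=np.ones(len(a),bool)
    for _ in range(4):
        c=np.polyfit(a[m],b[m],1);r=b-np.polyval(c,a);m=abs(r)<max(2*np.sqrt(np.mean(r[m]**2)),.15)
    L=np.linalg.norm(q-p)
    return p+nn*c[1],p+d*L+nn*np.polyval(c,L),r[m].std(),m.sum()
def wl(n,img,p,q,z,**k):
    a,b,r,m=edge(img,p,q,**k);A,B=onz(n,a,z)[:2],onz(n,b,z)[:2]
    return A,B,np.degrees(np.arctan2(*(B-A)[::-1])),r,m
E
python3 - <<'E'
from h import *
I=cv2.imread("pics/top0.png")
S={"A long foot":((437.1,212.4),(474.3,207.3),6),"B short top":((433.1,214.4),(436.6,233),28),"board right":((477.1,214.4),(483.4,247.3),6),"board near":((442.9,257.3),(477.1,252.1),6),
"base right":((345.3,229.2),(349.7,260.8),10),"base left":((315.3,233.3),(318.7,265),10),"base far":((316.5,231.2),(342.3,228),10),"base near":((321,266.5),(348,262.2),10)}
for k,(p,q,z) in S.items():
    A,B,a,r,m=wl("top",I,p,q,z);print(k,A.round(1),B.round(1),"ang",a.round(2),"rms",r.round(2),m)
# shank centre: columns of brightness peak
g=I.mean(2);P=[]
for r in list(range(203,209))+list(range(226,240)):
    c0=327+(r-201.7)*5.3/40;xs=np.arange(int(c0)-4,int(c0)+6);v=g[r,xs];v=np.clip(v-np.median(v)-5,0,None);P.append(onz("top",(xs@v/v.sum(),r),124)[:2])
P=np.array(P);c=np.polyfit(P[:,0],P[:,1],1);print("shank y=",c,"yaw",np.degrees(np.arctan(c[0])),"res",(P[:,1]-np.polyval(c,P[:,0])).std())
print([(x,np.polyval(c,x).round(1)) for x in(440,515,548)])
a=cv2.imread("pics/side0.png");b=cv2.resize(a[160:245,300:390],None,fx=4.4,fy=4.4,interpolation=cv2.INTER_CUBIC);c=cv2.resize(a[235:325,315:365],None,fx=4.15,fy=4.15,interpolation=cv2.INTER_CUBIC);h=min(len(b),len(c))
d=cv2.resize(I[195:245,200:270],None,fx=8,fy=8,interpolation=cv2.INTER_CUBIC)[:,:]
cv2.imwrite("pics/crop2.png",np.hstack([b[:h],c[:h]]));cv2.imwrite("pics/crop3.png",d)
E
```

```text
A long foot [ 547.8 -267. ] [ 554.8 -375.1] ang -86.35 rms 0.67 25
B short top [ 526.6 -239.1] [ 474.4 -246.4] ang -172.09 rms 0.1 24
board right [ 529.3 -377.8] [ 436.4 -393. ] ang -170.72 rms 0.05 24
board near [ 419.5 -276.2] [ 427.4 -373.9] ang -85.37 rms 0.57 25
base right [490.1  -5. ] [400.6 -12.5] ang -175.23 rms 0.52 24
base left [478.   88.8] [389.6  73.9] ang -170.39 rms 0.84 25
base far [487.5  79.7] [498.2   6.1] ang -81.69 rms 0.19 19
base near [387.5  67.4] [399.7  -8.6] ang -80.86 rms 0.19 18
shank y= [  0.14487605 -28.070299  ] yaw 8.24343144990468 res 0.3534433963739463
[(440, np.float64(35.7)), (515, np.float64(46.5)), (548, np.float64(51.3))]
```

View pics/crop2.png

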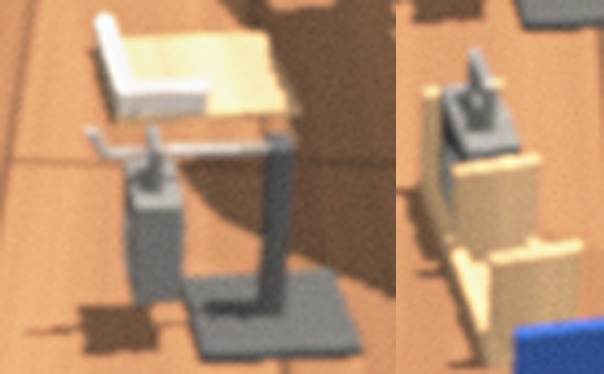

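Run:
```python
from h import *
I=cv2.imread("pics/top0.png")
Bc=I[...,0].astype(np.float32)
S={"A long foot":((440,212.0),(474.3,207.3),6),"A long outer":((430,208),(474,202.5),28),"B short inner":((434,216),(436.6,231),28),"B short outer":((427.5,212),(431,232),28),"board right":((477.1,214.4),(483.4,247.3),6),"board near":((442.9,257.3),(477.1,252.1),6)}
for k,(p,q,z) in S.items():
    A,B,a,r,m=wl("top",Bc,p,q,z,hw=2.5);print(k,A.round(1),B.round(1),"ang",a.round(2),"rms",r.round(2),m)
print(np.round(Bc[205:222:1,450]).tolist());print(Bc[224,424:446].tolist())
print("cass top",onz("top",(328.5,216),105).round(1))
for z in(70,105):
  for c in(329.5,335.2,341):
    # side: column->x at y=75,z
    print(z,c,[x for x in range(470,570) if abs(proj("side",[x,75,z])[0,0]-c)<.15])
o=get_obs()["ee_pos"]; print("tcp",o,proj("top",o),proj("side",o))
```

```text
A long foot [ 539.8 -276.1] [ 555.9 -375.1] ang -80.8 rms 0.06 23
A long outer [ 545.8 -242.1] [ 566.3 -366.6] ang -80.66 rms 0.12 25
B short inner [ 523.5 -248.7] [ 481.6 -255.5] ang -170.78 rms 0.1 24
B short outer [ 535.2 -232.9] [ 479.3 -242. ] ang -170.75 rms 0.09 24
board right [ 529.4 -377.9] [ 436.5 -393.1] ang -170.72 rms 0.04 24
board near [ 415.4 -276.6] [ 426.9 -374. ] ang -83.27 rms 0.25 21
[114.0, 163.0, 180.0, 182.0, 169.0, 139.0, 123.0, 118.0, 120.0, 119.0, 115.0, 115.0, 117.0, 117.0, 122.0, 117.0, 110.0]
[62.0, 63.0, 59.0, 62.0, 66.0, 97.0, 149.0, 182.0, 187.0, 181.0, 160.0, 129.0, 110.0, 108.0, 110.0, 109.0, 107.0, 109.0, 108.0, 110.0, 110.0, 111.0]
cass top [517.8  45.8 105. ]
70 329.5 [528]
70 335.2 []
70 341 [498]
105 329.5 [529]
105 335.2 [514]
105 341 [499]
tcp [ 259.88629498 -568.39909767  211.78417776] [[606.95522753 324.77842029]] [[405.29038494 100.10068748]]
```

View pics/crop3.png

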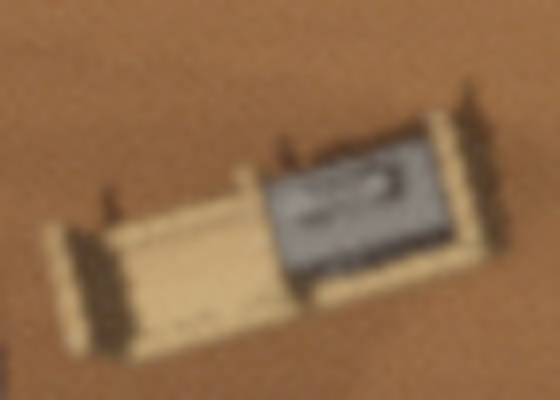

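```bash
cat > rack.py <<'E'
from h import *
I=cv2.imread("pics/top0.png");G=I[...,2].astype(np.float32)
f=lambda x,y:(200+x/8,195+y/8)
S={"near foot":(f(150,350),f(480,263),0),"far lip outer":(f(115,226),f(230,195),12),"Lwall outer top":(f(47,235),f(68,340),64),"Lwall inner top":(f(72,235),f(95,335),64),
"Rwall outer top":(f(455,125),f(478,215),64),"Rwall inner":(f(430,125),f(455,225),64),"filed far":(f(270,180),f(420,135),76),"filed left":(f(265,190),f(287,265),76),"filed right":(f(432,145),f(452,225),76)}
for k,(p,q,z) in S.items():
    A,B,a,r,m=wl("top",G,p,q,z,hw=1.8);M=(A+B)/2;print(k,M.round(1),"ang",a.round(2),"rms",r.round(2),m)
    t=np.radians(15.5);print("    u,v at 15.5:",(M@[np.cos(t),np.sin(t)]).round(1),(M@[-np.sin(t),np.cos(t)]).round(1))
E
python3 rack.py
python3 - <<'E'
from h import *
from scipy.optimize import fsolve
# side: points on the plane of the hook: (x, y=46.9+.149*(x-517.5))
for nm,px in(("bend",(324.5,194.5)),("tip",(320.9,189.5)),("posttop",(364.3,191.8)),("netbend",(322.6,193)),("nettip",(318.3,188.1))):
    print(nm,fsolve(lambda s:proj("side",[s[0],46.9+.149*(s[0]-517.5),s[1]])[0]-px,[540,124]).round(1))
for nm,c,z in(("posttop",(527,333),129),("postfoot",(530,350),129),("bend",(495,62),124),("tip",(489,32),138)):
    print(nm,onz("top",((c[0]-396)/6+310,c[1]/6+190),z).round(1))
E
```

```text
near foot [481.4 302.3] ang -74.29 rms 0.09 23
    u,v at 15.5: 544.7 162.6
far lip outer [515.5 352. ] ang -75.16 rms 0.09 25
    u,v at 15.5: 590.8 201.5
Lwall outer top [484.4 372. ] ang -165.6 rms 0.07 25
    u,v at 15.5: 566.2 229.0
Lwall inner top [483.8 370.1] ang -164.04 rms 0.05 25
    u,v at 15.5: 565.1 227.3
Rwall outer top [522.5 238.9] ang -164.22 rms 0.07 25
    u,v at 15.5: 567.3 90.5
Rwall inner [521.4 244.7] ang -164.48 rms 0.92 25
    u,v at 15.5: 567.9 96.5
filed far [527.6 277.1] ang -68.21 rms 1.02 25
    u,v at 15.5: 582.5 126.0
filed left [501.6 302.6] ang -162.78 rms 0.05 24
    u,v at 15.5: 564.2 157.6
filed right [516.6 243.2] ang -164.87 rms 0.05 25
    u,v at 15.5: 562.8 96.3
bend [542.9 126.8]
tip [552.4 141.9]
posttop [439.1 129.8]
netbend [547.9 131.5]
nettip [559.1 146.3]
posttop [440.4  38.4 129. ]
postfoot [433.3  37.2 129. ]
bend [556.6  50.9 124. ]
tip [567.5  53.4 138. ]
```

```bash
cat >> h.py <<'E'
def st(quiet=0):
    o=get_obs();M=R.from_rotvec(o["orientation"]).as_matrix()
    if not quiet: print("t",round(float(o["t"]),2),"tcp",o["ee_pos"].round(1),"yaw_x",np.degrees(np.arctan2(M[1,0],M[0,0])).round(2),"ydir",M[:,1].round(3),"F",o["ft_force"].round(1),"M",np.round(o["moment"],2),"w",round(float(o["width"]),1),"q6",o["qpos"][5].round(2))
    return o,M
def plan(target,yaw=None):
    "tool-frame shift to a world target (before turning), and turn about tool y so that tool x has heading yaw (mod 180)"
    o,M=st();print("shift tool xyz",((np.array(target)-o["ee_pos"])@M).round(1))
    if yaw is not None:
        h=np.degrees(np.arctan2(M[1,0],M[0,0]));d=(yaw-h+90)%180-90
        print("turn about y (rad), y down => ",round(-np.radians(d),4))
E
python3 -c "
from h import *
plan([517.5,46.9,212],98.5)"
```

```text
t 3.4 tcp [ 259.9 -568.4  211.8] yaw_x -65.43 ydir [ 0. -0. -1.] F [-0.3  0.1  0.5] M [-0.05  0.    0.01] w 87.7 q6 -0.02
shift tool xyz [-4.525e+02 -2.000e-01  4.901e+02]
turn about y (rad), y down =>  0.2804
```

Request:
arm_command(targets=[[-19,0,20.5,0],[-19,0,20.5,0],[-19,0,20.5,0],[-19,0,20.5,0],[-19,0,20.5,0],[-19,0,20.5,0],[-19,0,20.5,0],[-19,0,20.5,0],[-19,0,20.5,0],[-19,0,20.5,0],[-19,0,20.5,0],[-19,0,20.5,0],[-19,0,20.5,0],[-19,0,20.5,0],[-19,0,20.5,0],[-19,0,20.5,0],[-19,0,20.5,0],[-19,0,20.5,0],[-19,0,20.5,0],[-19,0,20.5,0]], gripper=100)

```text
t: 5.07
ee_pos: [475.2, -51.0, 212.0]
orientation: [-1.382, 0.887, -0.888]
ft_force: [0.7, -0.6, 0.3]
width: 87.9
```

Request:
arm_command(targets=[[-19,0,20.5,0],[-19,0,20.5,0],[-19,0,20.5,0],[-15,0,18.5,0],[0,0,0,0.1],[0,0,0,0.1],[0,0,0,0.08],[0,0,0,0],[0,0,0,0]])

```text
t: 5.82
ee_pos: [517.6, 46.4, 211.8]
orientation: [-1.277, 1.097, -1.097]
ft_force: [0.9, -0.8, 1.3]
width: 87.8
```

Run:
```python
from h import *
plan([517.5,46.9,82],98.5)
I=get_image("top");cv2.imwrite("pics/t1.png",I);S=get_image("side");cv2.imwrite("pics/s1.png",S)
o=get_obs()["ee_pos"];pt,ps=proj("top",o)[0],proj("side",o)[0];print(pt,ps)
a=cv2.resize(I[150:270,260:400],None,fx=4,fy=4,interpolation=cv2.INTER_CUBIC)
b=S[130:250,270:400];b=cv2.resize(b,None,fx=4,fy=4,interpolation=cv2.INTER_CUBIC)
cv2.imwrite("pics/c4.png",cv2.resize(np.hstack([a,b[:480]]),None,fx=.74,fy=.74))
```

```text
t 5.82 tcp [517.6  46.4 211.8] yaw_x -81.33 ydir [ 0.  0. -1.] F [ 0.9 -0.8  1.3] M [ 0.04  0.04 -0.01] w 87.8 q6 1.49
shift tool xyz [-5.000e-01  1.298e+02 -1.000e-01]
turn about y (rad), y down =>  0.003
[328.82582268 211.28658947] [335.05316391 164.04987113]
```

View pics/c4.png

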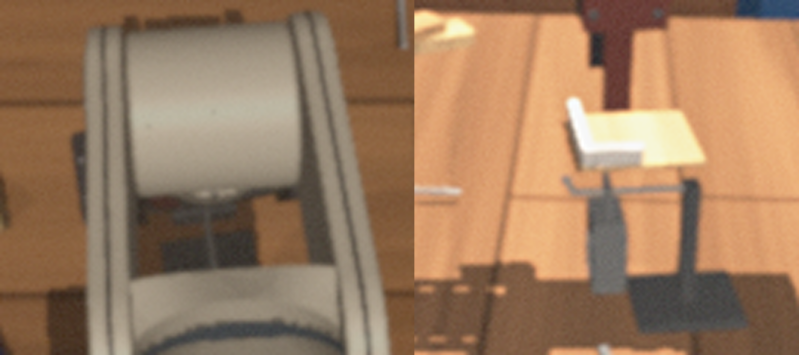

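Request:
arm_command(targets=[[0,15,0,0.003],[0,15,0,0],[0,15,0,0],[0,15,0,0],[0,15,0,0],[0,15,0,0],[0,15,0,0],[0,10,0,0],[0,10,0,0],[0,5,0,0],[0,0,0,0]])

```text
t: 6.83
ee_pos: [517.0, 46.3, 80.9]
orientation: [-1.276, 1.102, -1.1]
ft_force: [0.1, 0.4, 0.3]
width: 88.0
```

Run:
```python
from h import *
st()
S=get_image("side");I=get_image("top")
a=cv2.resize(I[180:260,300:360],None,fx=5,fy=5,interpolation=cv2.INTER_CUBIC)
b=S[150:250,300:400];b=cv2.resize(b,None,fx=4,fy=4,interpolation=cv2.INTER_CUBIC)
cv2.imwrite("pics/c5.png",np.hstack([a,b]))
```

```text
t 6.83 tcp [517.   46.3  80.9] yaw_x -81.63 ydir [-0.002 -0.    -1.   ] F [0.1 0.4 0.3] M [0.04 0.03 0.04] w 88.0 q6 1.49
```

View pics/c5.png

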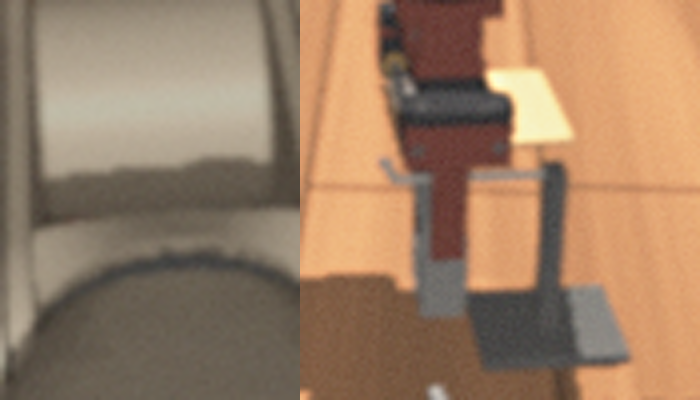

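Request:
arm_command(targets=[[0,0,0,0],[0,0,0,0],[0,0,0,0],[0,0,0,0],[0,0,0,0]], gripper=69)

```text
t: 7.35
ee_pos: [517.7, 46.4, 82.0]
orientation: [-1.274, 1.101, -1.101]
ft_force: [0.1, -0.2, -1.1]
width: 61.1
```

Request:
arm_command(targets=[[0,0,0,0],[0,0,0,0],[0,0,0,0],[0,0,0,0],[0,0,0,0]], gripper=60)

```text
t: 7.77
ee_pos: [517.7, 46.5, 81.9]
orientation: [-1.274, 1.101, -1.101]
ft_force: [-0.9, 0.7, 1.4]
width: 57.3
```

Request:
arm_command(targets=[[0,-1.5,0,0],[0,-1.5,0,0],[0,-1.5,0,0],[0,-1.0,0,0],[0,0,0,0],[0,0,0,0]])

```text
t: 8.27
ee_pos: [517.6, 46.4, 87.3]
orientation: [-1.275, 1.101, -1.101]
ft_force: [0.5, -0.8, -1.3]
width: 57.7
```

Request:
arm_command(targets=[[0,0,4,0],[0,0,4,0],[0,0,4,0],[0,0,4,0],[0,0,2,0],[0,0,0,0]])

```text
t: 8.77
ee_pos: [536.1, 49.1, 87.3]
orientation: [-1.274, 1.101, -1.101]
ft_force: [0.4, -0.8, -2.0]
width: 57.8
```

Request:
arm_command(targets=[[0,0,2,0],[0,0,1,0],[0,0,0,0]])

```text
t: 9.02
ee_pos: [538.5, 49.5, 87.3]
orientation: [-1.275, 1.101, -1.101]
ft_force: [0.0, -0.3, -1.2]
width: 57.7
```

Request:
arm_command(targets=[[0,0,1.5,0],[0,0,1,0],[0,0,0,0]])

```text
t: 9.27
ee_pos: [541.1, 49.8, 87.3]
orientation: [-1.274, 1.101, -1.101]
ft_force: [-0.4, 0.2, -1.6]
width: 58.1
```

Request:
arm_command(targets=[[0,0,1,0],[0,0,1,0],[0,0,0,0]])

```text
t: 9.52
ee_pos: [543.0, 50.2, 87.3]
orientation: [-1.274, 1.101, -1.101]
ft_force: [0.7, -0.4, -1.5]
width: 58.0
```

Request:
arm_command(targets=[[0,0,1,0],[0,0,1,0],[0,0,0,0]])

```text
t: 9.77
ee_pos: [545.1, 50.4, 87.3]
orientation: [-1.274, 1.101, -1.101]
ft_force: [-0.1, -0.2, -1.7]
width: 57.6
```

Request:
arm_command(targets=[[0,0,1,0],[0,0,1,0],[0,0,0,0]])

```text
t: 10.02
ee_pos: [545.9, 50.6, 87.1]
orientation: [-1.276, 1.102, -1.1]
ft_force: [-3.6, -1.5, 0.1]
width: 57.9
```

Request:
arm_command(targets=[[0,0,1.5,0],[0,-0.1,1.5,0],[0,-0.2,1.5,0],[0,-0.2,1.5,0],[0,0,0,0]])

```text
t: 10.43
ee_pos: [550.3, 51.3, 87.0]
orientation: [-1.278, 1.105, -1.099]
ft_force: [-8.0, -0.9, -0.3]
width: 57.9
```

Request:
arm_command(targets=[[0,-0.2,1.5,0],[0,-0.3,1.5,0],[0,-0.3,1.5,0],[0,-0.4,1.5,0],[0,0,0,0]])

```text
t: 10.85
ee_pos: [555.6, 52.1, 87.9]
orientation: [-1.279, 1.106, -1.098]
ft_force: [-8.5, -1.4, -1.2]
width: 57.4
```

Request:
arm_command(targets=[[0,-0.5,1.5,0],[0,-0.5,1.5,0],[0,-0.6,1.5,0],[0,-0.7,1.5,0],[0,-0.8,1.5,0],[0,0,0,0]])

```text
t: 11.35
ee_pos: [563.0, 53.3, 90.8]
orientation: [-1.28, 1.106, -1.098]
ft_force: [-7.4, -0.9, -3.1]
width: 57.8
```

Run:
```python
from h import *
st()
S=get_image("side");cv2.imwrite("pics/s6.png",S)
b=S[150:250,280:380];cv2.imwrite("pics/c6.png",cv2.resize(b,None,fx=6,fy=6,interpolation=cv2.INTER_CUBIC))
for d in silhouettes("side","cassette_center"):
    c=max(cv2.findContours(d["pixels"].astype(np.uint8),0,2)[0],key=len);print(d["conf"],cv2.minAreaRect(c))
```

```text
t 11.35 tcp [563.   53.3  90.8] yaw_x -81.65 ydir [-0.007 -0.001 -1.   ] F [-7.4 -0.9 -3.1] M [-0.12  1.17 -0.05] w 57.8 q6 1.5
0.71 ((316.1849365234375, 208.00685119628906), (16.268718719482422, 37.33613204956055), 20.556047439575195)
```

View pics/c6.png

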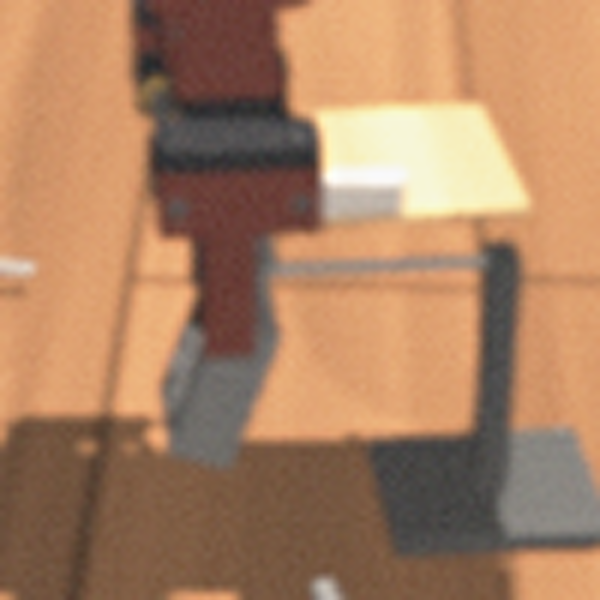

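Request:
arm_command(targets=[[0,-0.7,1.5,0],[0,-0.7,1.5,0],[0,-0.8,1.5,0],[0,-0.9,1.5,0],[0,-1.0,1.5,0],[0,-1.1,1.5,0],[0,-1.1,1.4,0],[0,0,0,0]])

```text
t: 12.12
ee_pos: [573.2, 54.8, 97.0]
orientation: [-1.28, 1.106, -1.098]
ft_force: [-7.9, -1.7, -3.2]
width: 57.9
```

```bash
cat > tilt.py <<'E'
from h import *
# fit the tilt and position of the cassette's +y narrow face in side view from silhouette
o,M=st();get_image("side")
for d in silhouettes("side","cassette_center")[:2]:
    c=max(cv2.findContours(d["pixels"].astype(np.uint8),0,2)[0],key=len);r=cv2.minAreaRect(c);print(round(d["conf"],2),np.round(r[0],1),np.round(r[1],1),round(r[2],1))
E
python3 tilt.py
```

```text
t 12.12 tcp [573.2  54.8  97. ] yaw_x -81.65 ydir [-0.007 -0.001 -1.   ] F [-7.9 -1.7 -3.2] M [-0.14  1.1  -0.04] w 57.9 q6 1.5
0.82 [313.1 204.9] [18.  39.1] 35.5
```

Request:
arm_command(targets=[[0,-1,-1.1,0],[0,-1,-1.1,0],[0,-1,-1.1,0],[0,-0.8,-1,0],[0,0,0,0],[0,0,0,0]])

```text
t: 12.72
ee_pos: [573.1, 54.5, 102.9]
orientation: [-1.273, 1.1, -1.102]
ft_force: [0.5, 0.6, -2.0]
width: 57.4
```

Request:
arm_command(targets=[[0,-1.3,0.8,0],[0,-1.3,0.8,0],[0,-1.3,0.8,0],[0,0,0,0]])

```text
t: 13.05
ee_pos: [575.1, 54.8, 106.5]
orientation: [-1.274, 1.1, -1.102]
ft_force: [-0.3, -0.6, -1.5]
width: 57.4
```

Request:
arm_command(targets=[[0,-1.3,0.2,0],[0,-1.3,0.2,0],[0,-1.3,0.5,0],[0,0,0,0]])

```text
t: 13.38
ee_pos: [575.6, 54.9, 110.3]
orientation: [-1.274, 1.101, -1.101]
ft_force: [1.2, -0.0, -1.6]
width: 57.5
```

Request:
arm_command(targets=[[0,-1.3,0.8,0],[0,-1.3,0.8,0],[0,-1.3,0.8,0],[0,0,0,0]])

```text
t: 13.72
ee_pos: [578.2, 55.3, 114.2]
orientation: [-1.274, 1.101, -1.101]
ft_force: [0.6, -0.7, -1.9]
width: 57.8
```

Request:
arm_command(targets=[[0,-1.3,0.8,0],[0,-1.3,0.8,0],[0,-1.3,0.8,0],[0,0,0,0]])

```text
t: 14.05
ee_pos: [580.5, 55.6, 118.1]
orientation: [-1.274, 1.101, -1.101]
ft_force: [-0.2, -0.2, -1.6]
width: 57.9
```

Request:
arm_command(targets=[[0,-1.7,1.1,0],[0,-1.7,1.1,0],[0,-1.7,1.1,0],[0,-1.7,1.1,0],[0,-1.7,1.1,0],[0,-1.7,1.1,0],[0,0,0,0]])

```text
t: 14.63
ee_pos: [587.2, 56.6, 128.5]
orientation: [-1.274, 1.1, -1.102]
ft_force: [0.0, -0.2, -1.7]
width: 57.5
```

```bash
python3 tilt.py
python3 - <<'E'
from h import *
S=get_image("side")
cv2.imwrite("pics/c7.png",cv2.resize(S[120:240,270:390],None,fx=4.5,fy=4.5,interpolation=cv2.INTER_CUBIC))
E
```

```text
t 14.63 tcp [587.2  56.6 128.5] yaw_x -81.65 ydir [ 0.001  0.    -1.   ] F [ 0.  -0.2 -1.7] M [ 0.01 -0.04 -0.03] w 57.5 q6 1.5
0.8 [308.1 194.8] [16.9 40.4] 36.3
```

View pics/c7.png

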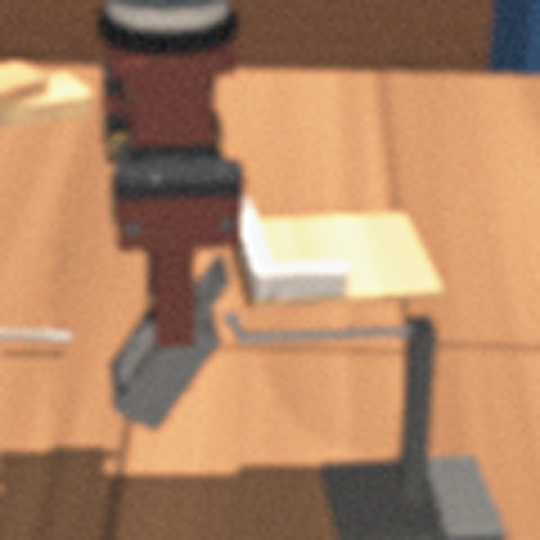

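Request:
arm_command(targets=[[0,-10,3,0],[0,-15,3,0],[0,-15,0,0],[0,-15,0,0],[0,-15,0,0],[12,0,-5,0],[20,0,-9,0],[24,0,-11,0],[24,0,-11,0],[24,0,-11,0],[24,0,-11,0],[24,0,-11,0],[24,0,-11,0],[24,0,-11,0],[24,0,-11,0],[24,0,-11,0],[24,0,-12,0],[24,0,-12,0],[20,0,-12,0],[12,0,-6,0]])

```text
t: 16.45
ee_pos: [485.0, -292.0, 197.5]
orientation: [-1.275, 1.103, -1.102]
ft_force: [0.6, -0.1, -2.1]
width: 57.6
```

```bash
python3 tilt.py; python3 -c "
from h import *
plan([480.5,-298.2,80],-80.8)"
```

```text
t 16.45 tcp [ 485.  -292.   197.5] yaw_x -81.75 ydir [-0.001 -0.    -1.   ] F [ 0.6 -0.1 -2.1] M [0.04 0.01 0.06] w 57.6 q6 0.86
0.8 [346.1 126.4] [13.9 31.6] 33.7
0.5 [330.5 265.3] [29.3 22.3] 65.2
t 16.55 tcp [ 485.7 -291.5  197.6] yaw_x -81.81 ydir [-0. -0. -1.] F [ 0.2  0.3 -2. ] M [0.08 0.   0.03] w 57.6 q6 0.87
shift tool xyz [  5.9 117.6  -6. ]
turn about y (rad), y down =>  -0.0177
```

Request:
arm_command(targets=[[3,0,-3,-0.018],[3,0,-3,0],[0,20,0,0],[0,25,0,0],[0,25,0,0],[0,20,0,0],[0,15,0,0],[0,12,0,0],[0,10,0,0],[0,8,0,0],[0,4,0,0],[0,0,0,0],[0,0,0,0]])

```text
t: 17.63
ee_pos: [482.2, -296.6, 59.3]
orientation: [-1.282, 1.087, -1.088]
ft_force: [0.3, 0.8, -1.6]
width: 57.6
```

Request:
arm_command(targets=[[0,2,0,0],[0,1.5,0,0],[0,1.2,0,0],[0,0,0,0],[0,0,0,0]])

```text
t: 18.05
ee_pos: [482.3, -296.8, 55.5]
orientation: [-1.282, 1.087, -1.089]
ft_force: [-1.2, 0.7, 7.2]
width: 57.4
```

Request:
arm_command(targets=[[0,0,3,0],[0,0,4,0],[0,0,4,0],[0,0,3,0],[0,0,2,0],[0,0,0,0]])

```text
t: 18.55
ee_pos: [498.4, -294.4, 55.7]
orientation: [-1.282, 1.086, -1.089]
ft_force: [-2.2, 0.6, 8.0]
width: 58.0
```

Request:
arm_command(targets=[[0,-1,1,0],[0,-0.5,1,0],[0,0,1.5,0],[0,0,0,0]])

```text
t: 18.88
ee_pos: [501.4, -293.3, 55.8]
orientation: [-1.282, 1.087, -1.088]
ft_force: [0.2, -0.2, 1.2]
width: 57.3
```

Request:
arm_command(targets=[[0,0,1.5,0],[0,0,1.5,0],[0,0,1.5,0],[0,0,0,0]])

```text
t: 19.22
ee_pos: [505.7, -292.5, 55.8]
orientation: [-1.282, 1.088, -1.088]
ft_force: [-1.3, 0.2, 3.1]
width: 57.7
```

Request:
arm_command(targets=[[0,-0.3,1.5,0],[0,-0.3,1.5,0],[0,-0.3,1.5,0],[0,0,0,0]])

```text
t: 19.55
ee_pos: [510.5, -291.8, 56.6]
orientation: [-1.282, 1.087, -1.088]
ft_force: [1.4, 1.0, -2.1]
width: 57.4
```

```bash
python3 tilt.py
python3 - <<'E'
from h import *
S=get_image("side")
cv2.imwrite("pics/c8.png",cv2.resize(S[115:215,290:390],None,fx=5.5,fy=5.5,interpolation=cv2.INTER_CUBIC))
E
```

```text
t 19.55 tcp [ 510.5 -291.8   56.6] yaw_x -80.61 ydir [ 0. -0. -1.] F [ 1.4  1.  -2.1] M [ 0.02  0.02 -0.04] w 57.4 q6 0.87
0.58 [339.3 165.1] [13.5 30.3] 23.2
```

View pics/c8.png

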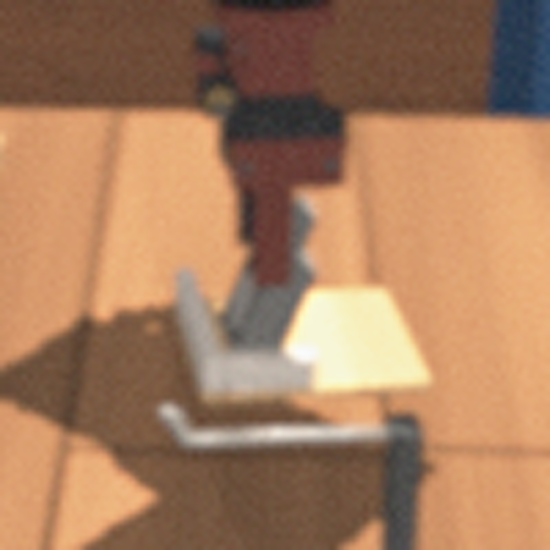

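Request:
arm_command(targets=[[0,-0.2,1.5,0],[0,-0.2,1.5,0],[0,0,1.5,0],[0,0,0,0]])

```text
t: 20.03
ee_pos: [514.9, -291.1, 57.1]
orientation: [-1.282, 1.087, -1.088]
ft_force: [-0.3, -0.7, -2.0]
width: 57.7
```

Request:
arm_command(targets=[[0,0,1.5,0],[0,0,1.5,0],[0,0,1.5,0],[0,0,0,0]])

```text
t: 20.37
ee_pos: [518.4, -290.3, 56.9]
orientation: [-1.283, 1.089, -1.086]
ft_force: [-3.5, -1.9, -1.4]
width: 57.6
```

Request:
arm_command(targets=[[0,0,1.2,0],[0,0,1.2,0],[0,0,1.2,0],[0,0,0,0]])

```text
t: 20.7
ee_pos: [522.2, -289.5, 57.0]
orientation: [-1.282, 1.088, -1.087]
ft_force: [-4.8, 0.5, 0.6]
width: 57.8
```

```bash
python3 tilt.py
```

```text
t 20.7 tcp [ 522.2 -289.5   57. ] yaw_x -80.61 ydir [-0.001  0.    -1.   ] F [-4.8  0.5  0.6] M [-0.05  0.97  0.01] w 57.8 q6 0.88
0.74 [337.  165.5] [13.  27.7] 26.6
```

```bash
cat > ov.py <<'E'
from h import *
def box(c,Rm,lo,hi):
    P=np.array([[x,y,z] for x in(lo[0],hi[0]) for y in(lo[1],hi[1]) for z in(lo[2],hi[2])],float)
    return c+P@Rm.T,[(0,1),(2,3),(4,5),(6,7),(0,2),(1,3),(4,6),(5,7),(0,4),(1,5),(2,6),(3,7)]
def draw(im,n,off,s,B,col):
    P,E=B;q=((proj(n,P)-off)*s)
    for a,b in E: cv2.line(im,*[tuple(int(v) for v in q[i]) for i in(a,b)],col,1,cv2.LINE_AA)
def cas(P,yaw,th,g):
    Rm=(R.from_euler("z",yaw,degrees=True)*R.from_euler("y",-th,degrees=True)).as_matrix()
    return Rm,P-Rm@[0,0,g]
E
python3 - <<'E'
from ov import *
o,M=st();S=get_image("side");cv2.imwrite("pics/s9.png",S);off=np.array([305,130]);s=8
im=cv2.resize(S[130:195,305:375],None,fx=s,fy=s,interpolation=cv2.INTER_CUBIC);im=np.hstack([im,im])[:, :]
im=np.hstack([cv2.resize(S[130:195,320:370],None,fx=s,fy=s,interpolation=cv2.INTER_CUBIC)]*2)
P=o["ee_pos"]+[0,0,2];Y=9.3;off=np.array([320,130])
A=im[:,:400].copy();Bm=im[:,400:].copy()
for th,col in((10,(255,0,0)),(25,(0,255,0))):
    Rm,c=cas(P,Y,th,15);draw(A,"side",off,s,box(c,Rm,(-15,-29,-35),(15,29,35)),col)
Z=R.from_euler("z",9.2,degrees=True).as_matrix();k=np.array([535,-246.8,6])
draw(A,"side",off,s,box(k,Z,(-128,-128,0),(0,0,0)),(0,0,255));draw(A,"side",off,s,box(k,Z,(-58,0,0),(0,0,22)),(0,0,255));draw(A,"side",off,s,box(k,Z,(0,-128,0),(0,0,22)),(0,0,255))
cv2.imwrite("pics/c9.png",np.hstack([A,Bm]))
E
```

```text
t 20.8 tcp [ 522.1 -289.5   56.9] yaw_x -80.61 ydir [-0.001  0.    -1.   ] F [-4.1 -0.1  0.8] M [-0.01  1.04  0.03] w 58.0 q6 0.88
```

View pics/c9.png

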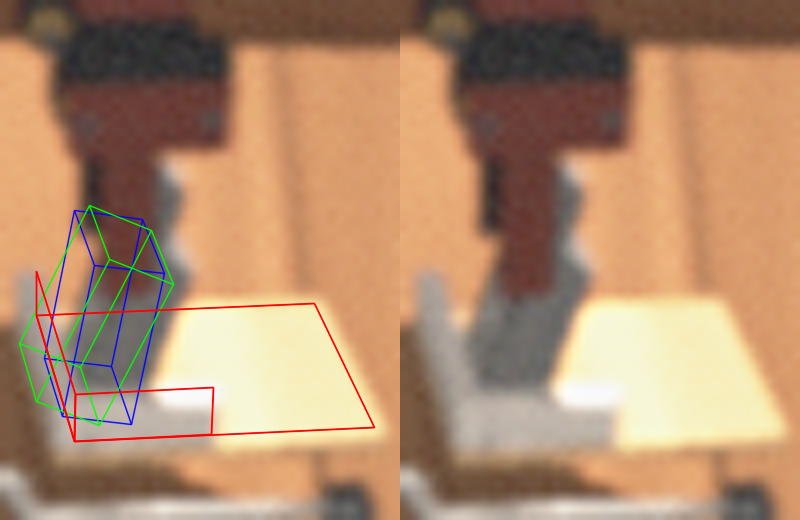

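Request:
arm_command(targets=[[0,0,1,0],[0,0,1,0],[0,0.5,0,0],[0,1,0,0],[0,0,0,0]])

```text
t: 21.27
ee_pos: [524.6, -289.6, 55.5]
orientation: [-1.282, 1.087, -1.088]
ft_force: [-3.4, -1.5, -1.0]
width: 57.7
```

Request:
arm_command(targets=[[0,0.8,0,0],[0,0.8,0,0],[0,0,0,0]])

```text
t: 21.52
ee_pos: [525.5, -289.6, 55.1]
orientation: [-1.281, 1.086, -1.089]
ft_force: [-4.4, 1.7, 7.3]
width: 57.7
```

Request:
arm_command(targets=[[0,0.8,0.5,0],[0,0.8,0.5,0],[0,0,0,0]])

```text
t: 21.77
ee_pos: [527.4, -289.5, 54.5]
orientation: [-1.28, 1.085, -1.091]
ft_force: [-2.7, 4.2, 14.2]
width: 57.3
```

Request:
arm_command(targets=[[0,0.5,0.8,0],[0,0.5,0.8,0],[0,0.5,0.8,0],[0,0,0,0]])

```text
t: 22.1
ee_pos: [530.7, -289.4, 53.6]
orientation: [-1.28, 1.083, -1.092]
ft_force: [-1.1, 5.5, 17.1]
width: 57.5
```

Request:
arm_command(targets=[[0,0.3,0.8,0],[0,0.3,0.8,0],[0,0,0.8,0],[0,0,0,0]])

```text
t: 22.43
ee_pos: [533.0, -289.1, 52.8]
orientation: [-1.28, 1.083, -1.092]
ft_force: [-1.4, 3.6, 14.7]
width: 57.5
```

```bash
cat > fit.py <<'E'
from ov import *
from scipy.optimize import least_squares
o,M=st();S=get_image("side");cv2.imwrite("pics/s10.png",S)
P=o["ee_pos"]+[0,0,2]
def E(th,dx,g=15,yaw=9.3):
    Rm,c=cas(P,yaw,th,g);c=c+dx*np.array([np.cos(np.radians(9.3)),np.sin(np.radians(9.3)),0])
    return proj("side",np.array([c+Rm@[-15,29,5],c+Rm@[-15,29,-12]]))
e0=E(5,-3);print("pred",e0.round(1).tolist())
im=S.astype(np.float32).mean(2)
for hw in(3,5):
    a,b,r,m=edge(im,e0[0],e0[1],hw=hw);print(a.round(2),b.round(2),round(r,2),m)
    f=lambda p:np.cross(E(*p)[1]-E(*p)[0],np.array([a,b])-E(*p)[0])/np.linalg.norm(E(*p)[1]-E(*p)[0])
    s=least_squares(f,[5,-3]);print("theta,dx",s.x.round(2),s.cost.round(4))
for r in range(int(e0[0,1])-12,int(e0[1,1])+8,2): print(r,im[r,320:362].astype(int).tolist())
E
python3 fit.py 2>/dev/null
```

```text
t 22.43 tcp [ 533.  -289.1   52.8] yaw_x -80.63 ydir [ 0.005 -0.002 -1.   ] F [-1.4  3.6 14.7] M [ 0.68  0.52 -0.01] w 57.5 q6 0.89
pred [[336.7, 173.1], [336.1, 177.7]]
[338.87 173.4 ] [337.67 177.91] 0.1 24
theta,dx [ 12.32 -11.88] 0.0
[338.92 173.41] [337.64 177.91] 0.09 24
theta,dx [ 13.24 -12.22] 0.0
161 [174, 171, 171, 175, 170, 171, 164, 156, 136, 109, 85, 73, 71, 72, 72, 78, 100, 127, 157, 180, 185, 181, 177, 177, 176, 176, 172, 172, 166, 168, 172, 171, 176, 179, 177, 164, 156, 144, 147, 156, 159, 161]
163 [170, 168, 172, 168, 174, 172, 170, 169, 149, 109, 80, 71, 74, 70, 74, 82, 94, 103, 109, 126, 144, 164, 172, 172, 179, 178, 171, 170, 170, 167, 171, 175, 176, 179, 176, 171, 156, 141, 144, 157, 157, 160]
165 [169, 164, 160, 163, 168, 181, 180, 169, 146, 110, 78, 73, 71, 72, 73, 83, 100, 103, 107, 109, 120, 146, 168, 178, 178, 177, 172, 167, 169, 169, 168, 169, 176, 179, 177, 169, 157, 144, 143, 151, 160, 157]
167 [171, 167, 156, 155, 160, 167, 169, 165, 138, 103, 81, 72, 80, 76, 80, 91, 99, 105, 106, 110, 134, 176, 190, 198, 200, 202, 201, 200, 196, 196, 194, 198, 200, 205,
[... 1036 characters left out ...]
36, 235, 235, 233, 231, 229, 226, 226, 225, 225, 225, 225, 224, 224]
179 [87, 87, 86, 94, 110, 136, 151, 162, 167, 163, 156, 154, 157, 159, 159, 164, 168, 189, 226, 245, 248, 249, 249, 249, 249, 248, 247, 243, 237, 236, 236, 235, 233, 232, 230, 229, 226, 226, 224, 225, 223, 225]
181 [95, 89, 87, 82, 102, 127, 145, 171, 183, 187, 181, 178, 181, 184, 185, 186, 182, 182, 184, 192, 197, 202, 199, 197, 201, 202, 207, 221, 231, 236, 235, 235, 235, 232, 230, 229, 226, 227, 226, 226, 223, 225]
183 [93, 93, 90, 83, 90, 108, 141, 169, 185, 184, 176, 177, 178, 179, 179, 180, 180, 179, 181, 182, 180, 182, 180, 180, 182, 181, 195, 219, 231, 236, 236, 237, 237, 236, 232, 229, 227, 229, 228, 226, 225, 225]
```

Request:
arm_command(targets=[[0,1,-0.5,0],[0,1,-0.5,0],[0,0,0,0]])

```text
t: 22.73
ee_pos: [533.8, -289.1, 52.2]
orientation: [-1.278, 1.081, -1.094]
ft_force: [1.7, 7.8, 23.7]
width: 57.8
```

```bash
sed -i '/^for r in range/d' fit.py; python3 fit.py 2>/dev/null
```

```text
t 22.73 tcp [ 533.8 -289.1   52.2] yaw_x -80.67 ydir [ 0.009 -0.002 -1.   ] F [ 1.7  7.8 23.7] M [1.55 0.02 0.04] w 57.8 q6 0.89
pred [[336.5, 173.3], [335.9, 177.9]]
[338.84 173.57] [337.4  178.05] 0.14 25
theta,dx [ 15.12 -13.05] 0.0
[338.77 173.56] [337.55 178.07] 0.09 22
theta,dx [ 12.54 -12.37] 0.0
```

Request:
arm_command(targets=[[0,-1,0,0],[0,-1,0,0],[0,-1,0,0],[0,0,0,0]])

```text
t: 23.12
ee_pos: [531.6, -289.3, 52.6]
orientation: [-1.28, 1.083, -1.092]
ft_force: [3.0, 2.0, 7.7]
width: 57.6
```

```bash
python3 fit.py 2>/dev/null
```

```text
t 23.12 tcp [ 531.6 -289.3   52.6] yaw_x -80.62 ydir [ 0.005 -0.002 -1.   ] F [3.  2.  7.7] M [ 0.32 -0.46  0.01] w 57.6 q6 0.89
pred [[337.1, 173.1], [336.6, 177.7]]
[339.19 173.39] [337.92 177.89] 0.05 21
theta,dx [ 13.16 -11.66] 0.0
[339.22 173.39] [337.93 177.89] 0.05 21
theta,dx [ 13.37 -11.78] 0.0
```

Request:
arm_command(targets=[[0,-1,0,0],[0,-1,1,0],[0,0,1.5,0],[0,0,0,0]])

```text
t: 23.5
ee_pos: [531.6, -288.1, 52.8]
orientation: [-1.282, 1.088, -1.087]
ft_force: [-0.0, 0.4, -1.1]
width: 57.5
```

Request:
arm_command(targets=[[0,0,1.5,0],[0,0,1.5,0],[0,0,0,0]])

```text
t: 23.75
ee_pos: [533.9, -287.6, 52.8]
orientation: [-1.283, 1.089, -1.086]
ft_force: [-3.2, -1.9, -1.3]
width: 57.5
```

```bash
python3 fit.py 2>/dev/null
```

```text
t 23.75 tcp [ 533.9 -287.6   52.8] yaw_x -80.59 ydir [-0.002  0.    -1.   ] F [-3.2 -1.9 -1.3] M [-0.19  0.56  0.04] w 57.5 q6 0.89
pred [[336.4, 173.3], [335.9, 177.9]]
[338.99 173.6 ] [337.21 178.04] 0.21 25
theta,dx [ 18.96 -14.32] 0.0
[339.  173.6] [337.21 178.04] 0.2 25
theta,dx [ 19.11 -14.4 ] 0.0
```

Request:
arm_command(targets=[[0,0,1.5,0],[0,0,1.5,0],[0,0,1.5,0],[0,0,0,0]])

```text
t: 24.13
ee_pos: [538.9, -286.7, 53.2]
orientation: [-1.282, 1.088, -1.087]
ft_force: [-4.2, 0.1, -0.4]
width: 57.5
```

```bash
python3 fit.py 2>/dev/null
python3 - <<'E'
from ov import *
o,M=st();S=cv2.imread("pics/s10.png");s=9;off=np.array([318,140])
A=cv2.resize(S[140:195,318:360],None,fx=s,fy=s,interpolation=cv2.INTER_CUBIC);B=A.copy()
P=o["ee_pos"]+[0,0,2]
for th,col in((0,(255,0,0)),(12,(0,255,0))):
    Rm,c=cas(P-12*np.array([.987,.16,0])*(th>0),9.3,th,15);draw(A,"side",off,s,box(c,Rm,(-15,-29,-35),(15,29,35)),col)
    draw(A,"side",off,s,box(c,Rm,(-3,-17,35),(3,17,64)),col)
cv2.imwrite("pics/c10.png",np.hstack([A,B]))
E
```

```text
t 24.13 tcp [ 538.9 -286.7   53.2] yaw_x -80.61 ydir [-0.001  0.    -1.   ] F [-4.2  0.1 -0.4] M [ 0.08  0.87 -0.01] w 57.5 q6 0.9
pred [[334.9, 173.3], [334.4, 177.9]]
[337.58 173.59] [336.64 178.14] 0.06 18
theta,dx [  9.35 -13.01] 0.0
[338.33 173.68] [337.07 178.19] 0.13 20
theta,dx [ 13.03 -16.32] 0.0
t 24.18 tcp [ 538.9 -286.7   53.2] yaw_x -80.61 ydir [-0.001  0.    -1.   ] F [-3.9 -0.  -0.1] M [0.08 0.87 0.01] w 57.6 q6 0.9
```

View pics/c10.png

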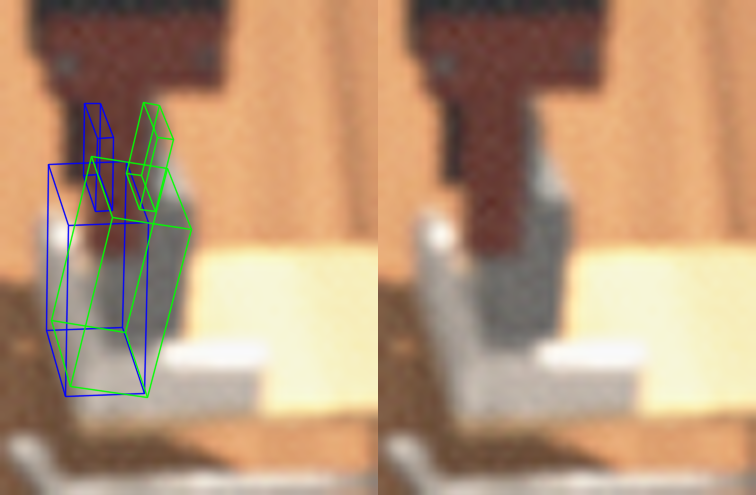

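Request:
arm_command(targets=[[0,0,1,0],[0,0.8,0,0],[0,0.8,0,0],[0,0.8,0,0],[0,0,0,0]])

```text
t: 24.6
ee_pos: [540.0, -287.0, 50.7]
orientation: [-1.282, 1.088, -1.088]
ft_force: [-2.8, 0.1, -2.0]
width: 57.4
```

Request:
arm_command(targets=[[0,0.7,0,0],[0,0.7,0,0],[0,0,0,0]])

```text
t: 24.85
ee_pos: [541.0, -286.8, 50.1]
orientation: [-1.281, 1.086, -1.089]
ft_force: [-1.9, 0.3, 4.0]
width: 57.4
```

Request:
arm_command(targets=[[0,0.7,0,0],[0,0.7,0,0],[0,0,0,0]])

```text
t: 25.1
ee_pos: [542.1, -286.7, 49.6]
orientation: [-1.28, 1.085, -1.09]
ft_force: [0.5, 4.0, 10.3]
width: 57.7
```

Request:
arm_command(targets=[[0,-0.7,0,0],[0,0,0,0],[0,0,0,0]])

```text
t: 25.35
ee_pos: [541.6, -286.9, 49.8]
orientation: [-1.28, 1.085, -1.09]
ft_force: [-0.0, 3.6, 6.7]
width: 57.7
```

Request:
arm_command(targets=[[0,0,0,0],[0,0,0,0],[0,0,0,0],[0,0,0,0]], gripper=70)

```text
t: 25.68
ee_pos: [540.2, -287.0, 48.6]
orientation: [-1.282, 1.087, -1.088]
ft_force: [0.2, 0.0, 0.2]
width: 61.8
```

```bash
python3 fit.py 2>/dev/null; python3 -c "
from h import *
im=get_image('side').astype(float).mean(2)
for r in range(161,180,2): print(r,im[r,324:346].astype(int).tolist())"
```

```text
t 25.68 tcp [ 540.2 -287.    48.6] yaw_x -80.62 ydir [ 0. -0. -1.] F [0.2 0.  0.2] M [ 0.01  0.02 -0.02] w 61.8 q6 0.9
pred [[334.5, 174.4], [334.0, 179.0]]
[337.64 174.82] [335.03 179.16] 0.27 25
theta,dx [ 28.38 -17.74] 0.0
[338.35 174.91] [334.91 179.14] 0.35 25
theta,dx [ 36.62 -21.52] 0.0
161 [135, 110, 95, 83, 73, 73, 71, 68, 75, 91, 128, 159, 176, 181, 180, 178, 174, 175, 176, 180, 176, 176]
163 [195, 181, 147, 108, 78, 69, 71, 70, 70, 84, 94, 100, 111, 131, 148, 164, 172, 175, 178, 174, 181, 176]
165 [232, 234, 186, 118, 76, 68, 72, 70, 72, 88, 100, 110, 105, 110, 133, 162, 171, 171, 174, 176, 173, 176]
167 [206, 206, 164, 108, 78, 68, 75, 73, 73, 87, 102, 105, 104, 110, 139, 172, 189, 193, 192, 197, 202, 203]
169 [159, 156, 141, 113, 98, 90, 76, 86, 86, 97, 103, 108, 111, 121, 172, 217, 227, 231, 232, 233, 236, 235]
171 [156, 162, 158, 144, 125, 108, 99, 106, 106, 110, 110, 108, 109, 121, 182, 222, 230, 232, 232, 234, 234, 235]
173 [152, 159, 156, 146, 127, 109, 99, 104, 108, 112, 106, 104, 105, 126, 180, 220, 229, 230, 232, 234, 235, 235]
175 [138, 156, 166, 156, 144, 115, 99, 106, 107, 106, 109, 106, 105, 125, 180, 219, 226, 228, 231, 232, 234, 234]
177 [126, 144, 155, 162, 155, 134, 118, 109, 109, 108, 118, 126, 144, 161, 201, 223, 235, 236, 237, 238, 238, 239]
179 [114, 132, 150, 162, 162, 165, 158, 155, 153, 157, 166, 194, 234, 247, 247, 247, 247, 248, 249, 249, 249, 249]
```

Request:
arm_command(targets=[[0,-1.7,0,0],[0,-1.7,0,0],[0,0,-4,0],[0,0,-5,0],[0,0,-4,0],[0,0,0,0]], gripper=80)

```text
t: 26.28
ee_pos: [525.9, -288.9, 52.0]
orientation: [-1.282, 1.089, -1.087]
ft_force: [0.1, -0.1, -0.1]
width: 70.3
```

Request:
arm_command(targets=[[0,0,0,0],[0,0,0,0],[0,0,0,0],[0,0,0,0],[0,0,0,0]], gripper=60)

```text
t: 26.7
ee_pos: [527.3, -289.0, 52.2]
orientation: [-1.282, 1.087, -1.088]
ft_force: [-0.8, -1.0, 1.1]
width: 57.8
```

Request:
arm_command(targets=[[-2,0,0,0],[-2.5,0,0,0],[-2.5,0,0,0],[-2,0,0,0],[0,0,0,0]])

```text
t: 27.12
ee_pos: [525.7, -279.6, 52.2]
orientation: [-1.282, 1.088, -1.087]
ft_force: [0.2, 0.4, 2.5]
width: 57.4
```

Request:
arm_command(targets=[[-1,0,0,0],[-1,0,0,0],[0,0,0,0]])

```text
t: 27.37
ee_pos: [525.7, -278.9, 52.3]
orientation: [-1.283, 1.086, -1.089]
ft_force: [1.5, -4.0, -2.2]
width: 57.8
```

Request:
arm_command(targets=[[-1,0,0,0],[-1,0,0,0],[0,0,0,0]])

```text
t: 27.62
ee_pos: [525.8, -278.7, 52.4]
orientation: [-1.285, 1.083, -1.091]
ft_force: [-0.3, -11.0, -4.0]
width: 57.6
```

Request:
arm_command(targets=[[0.5,0,1,0],[0,0,1,0],[0,0,0,0]])

```text
t: 27.87
ee_pos: [526.4, -278.6, 52.4]
orientation: [-1.286, 1.086, -1.088]
ft_force: [-5.5, -12.2, 1.5]
width: 57.7
```

Request:
arm_command(targets=[[0,0,1,0],[0,0,1,0],[0,0,0,0]])

```text
t: 28.12
ee_pos: [527.6, -278.2, 52.6]
orientation: [-1.286, 1.088, -1.088]
ft_force: [-8.1, -12.4, 4.5]
width: 57.5
```

Request:
arm_command(targets=[[0,0,-1.5,0],[0.8,0,-1,0],[0,1,0,0],[0,0.8,0,0],[0,0,0,0]])

```text
t: 28.53
ee_pos: [527.2, -278.4, 52.4]
orientation: [-1.283, 1.086, -1.089]
ft_force: [-5.6, -4.7, 16.7]
width: 58.0
```

Request:
arm_command(targets=[[0,0,0,0],[0,0,0,0],[0,0,0,0],[0,0,0,0]], gripper=70)

```text
t: 28.87
ee_pos: [526.8, -277.0, 50.2]
orientation: [-1.282, 1.088, -1.087]
ft_force: [0.5, -1.9, 1.8]
width: 61.3
```

```bash
sed -i 's/\[-15,29,5\]/[-15,29,10]/' fit.py
cat > v.py <<'E'
from h import *
st();im=get_image('side').astype(float).mean(2)
for r in (165,168,171,174,176): print(r,im[r,322:348].astype(int).tolist())
E
python3 v.py
```

```text
t 28.87 tcp [ 526.8 -277.    50.2] yaw_x -80.61 ydir [-0.  0. -1.] F [ 0.5 -1.9  1.8] M [-0.28  0.02  0.02] w 61.3 q6 0.9
165 [207, 224, 220, 193, 169, 147, 114, 77, 78, 73, 71, 69, 75, 78, 73, 87, 120, 157, 174, 171, 177, 174, 176, 178, 169, 170]
168 [152, 156, 162, 163, 170, 164, 137, 105, 80, 76, 76, 74, 68, 70, 72, 91, 129, 186, 214, 216, 220, 223, 226, 227, 228, 227]
171 [133, 144, 155, 163, 162, 149, 125, 114, 105, 102, 100, 100, 96, 101, 105, 105, 150, 209, 228, 231, 235, 234, 236, 236, 236, 236]
174 [105, 122, 142, 155, 162, 153, 138, 114, 107, 106, 107, 106, 110, 106, 104, 110, 145, 202, 224, 230, 231, 233, 234, 234, 235, 235]
176 [94, 116, 134, 150, 158, 159, 142, 121, 107, 104, 105, 106, 109, 104, 105, 104, 150, 208, 224, 229, 229, 232, 234, 235, 235, 235]
```

Request:
arm_command(targets=[[-1,-1.5,0,0],[0,0,0,0],[1.5,0,0,0],[0,0,0,0],[0,0,0,0],[0,0,0,0]], gripper=72)

```text
t: 29.42
ee_pos: [526.7, -277.6, 51.8]
orientation: [-1.282, 1.088, -1.087]
ft_force: [-0.6, -0.2, -0.0]
width: 63.4
```

Request:
arm_command(targets=[[0,0,0,0],[0,0,0,0],[0,0,0,0],[0,0,0,0],[0,-5,0,0],[0,-5,0,0],[0,-5,0,0],[0,0,0,0]], gripper=100)

```text
t: 30.08
ee_pos: [527.6, -278.1, 68.3]
orientation: [-1.282, 1.086, -1.089]
ft_force: [0.5, -0.5, 0.1]
width: 87.9
```

```bash
python3 v.py; python3 -c "
from h import *
plan([526.8,-278,60],9.2)"
```

```text
t 30.08 tcp [ 527.6 -278.1   68.3] yaw_x -80.61 ydir [ 0.002 -0.001 -1.   ] F [ 0.5 -0.5  0.1] M [ 0.06  0.02 -0.  ] w 87.9 q6 0.9
165 [207, 225, 217, 198, 169, 150, 109, 83, 81, 84, 75, 70, 75, 73, 72, 84, 120, 157, 170, 176, 174, 177, 178, 178, 174, 168]
168 [153, 155, 159, 169, 172, 166, 141, 109, 96, 100, 97, 101, 100, 98, 103, 103, 133, 186, 212, 220, 221, 222, 226, 228, 228, 228]
171 [132, 145, 156, 162, 172, 181, 170, 134, 111, 107, 105, 107, 106, 107, 106, 110, 146, 209, 229, 232, 233, 234, 235, 235, 235, 235]
174 [101, 126, 144, 155, 163, 153, 137, 120, 107, 110, 106, 111, 108, 106, 104, 108, 141, 201, 225, 230, 231, 233, 233, 234, 235, 235]
176 [97, 115, 135, 149, 157, 160, 145, 123, 108, 106, 104, 112, 106, 109, 105, 107, 143, 199, 224, 229, 231, 232, 235, 235, 235, 235]
t 30.13 tcp [ 527.4 -278.    67.8] yaw_x -80.61 ydir [ 0.001 -0.001 -1.   ] F [-0.7 -0.   0. ] M [ 0.1  -0.02  0.05] w 87.8 q6 0.9
shift tool xyz [-0.1  7.8 -0.6]
turn about y (rad), y down =>  -1.5676
```

Request:
arm_command(targets=[[0,0,0,-0.12],[0,0,0,-0.12],[0,0,0,-0.12],[0,0,0,-0.12],[0,0,0,-0.12],[0,0,0,-0.12],[0,0,0,-0.12],[0,0,0,-0.12],[0,0,0,-0.12],[0,0,0,-0.12],[0,0,0,-0.12],[0,0,0,-0.12],[0,0,0,-0.12],[0,0,0,-0.008],[0,0,0,0],[0,0,0,0]])

```text
t: 31.47
ee_pos: [526.8, -277.7, 66.9]
orientation: [-1.567, -0.124, 0.124]
ft_force: [-0.8, -0.1, 0.8]
width: 87.7
```

```bash
python3 v.py
```

```text
t 31.47 tcp [ 526.8 -277.7   66.9] yaw_x 9.03 ydir [-0.  0. -1.] F [-0.8 -0.1  0.8] M [-0.07 -0.12  0.01] w 87.7 q6 -0.66
165 [247, 250, 250, 246, 214, 161, 112, 85, 91, 100, 103, 107, 104, 105, 107, 111, 128, 155, 170, 171, 176, 178, 177, 175, 171, 170]
168 [206, 249, 250, 249, 249, 216, 157, 106, 96, 105, 109, 109, 108, 109, 107, 109, 130, 181, 213, 219, 221, 223, 227, 227, 228, 228]
171 [130, 169, 217, 233, 235, 220, 182, 133, 106, 106, 108, 105, 105, 109, 105, 110, 144, 202, 227, 232, 234, 235, 235, 235, 236, 235]
174 [112, 125, 145, 155, 160, 155, 141, 117, 109, 108, 103, 108, 109, 111, 109, 108, 135, 197, 226, 231, 232, 233, 235, 236, 236, 235]
176 [108, 112, 133, 148, 156, 161, 147, 121, 107, 106, 111, 108, 107, 106, 108, 105, 115, 147, 189, 214, 226, 232, 233, 234, 235, 235]
```

Request:
arm_command(targets=[[0,6,0,0],[0,6,0,0],[0,5,0,0],[0,0,0,0],[0,0,0,0]], gripper=50)

```text
t: 31.93
ee_pos: [526.4, -277.4, 49.1]
orientation: [-1.566, -0.125, 0.127]
ft_force: [-0.4, -0.2, -0.5]
width: 57.8
```

Request:
arm_command(targets=[[1.5,0,0,0],[1.5,0,0,0],[1,0,0,0],[0,0,0,0]])

```text
t: 32.27
ee_pos: [531.0, -277.1, 50.1]
orientation: [-1.567, -0.127, 0.126]
ft_force: [-0.0, -0.3, -0.0]
width: 44.2
```

Request:
arm_command(targets=[[0.7,0,0,0],[0.7,0,0,0],[0,0,0,0]])

```text
t: 32.52
ee_pos: [531.7, -276.8, 50.0]
orientation: [-1.567, -0.126, 0.127]
ft_force: [-3.8, -1.6, 2.4]
width: 44.1
```

Request:
arm_command(targets=[[-2,0,0,0],[-3,0,0,0],[-2.2,0,0,0],[0,0,0,0],[0,0,0,0],[0,0,0,0],[0,0,0,0]])

```text
t: 33.1
ee_pos: [525.2, -278.0, 49.9]
orientation: [-1.567, -0.127, 0.126]
ft_force: [0.1, -0.5, -0.8]
width: 43.8
```

```bash
python3 v.py
```

```text
t 33.1 tcp [ 525.2 -278.    49.9] yaw_x 9.22 ydir [ 0. -0. -1.] F [ 0.1 -0.5 -0.8] M [-0.05 -0.05  0.03] w 43.8 q6 -0.67
165 [242, 241, 193, 109, 91, 110, 99, 79, 88, 101, 104, 109, 102, 108, 104, 106, 102, 81, 68, 85, 123, 162, 177, 174, 170, 169]
168 [206, 247, 251, 252, 243, 207, 155, 108, 97, 104, 104, 108, 110, 106, 109, 105, 113, 159, 203, 220, 221, 224, 226, 228, 228, 228]
171 [133, 164, 214, 233, 232, 213, 169, 121, 97, 105, 106, 108, 109, 105, 104, 107, 142, 198, 227, 232, 233, 234, 235, 235, 236, 236]
174 [111, 121, 140, 155, 163, 159, 147, 119, 101, 105, 108, 104, 109, 106, 105, 111, 140, 203, 227, 232, 232, 234, 234, 235, 236, 236]
176 [106, 113, 133, 151, 160, 162, 145, 122, 102, 103, 106, 106, 105, 109, 103, 107, 115, 150, 176, 190, 205, 222, 232, 234, 236, 235]
```

Request:
arm_command(targets=[[0,0,0,0],[0,0,0,0],[0,0,0,0],[0,0,0,0],[0,0,0,0]], gripper=20)

```text
t: 33.57
ee_pos: [524.8, -277.9, 49.8]
orientation: [-1.567, -0.126, 0.127]
ft_force: [-1.3, -0.1, 0.9]
width: 30.0
```

Request:
arm_command(targets=[[0,-2,0,0],[0,-3,0,0],[0,-6,0,0],[0,-10,0,0],[0,-15,0,0],[0,-20,0,0],[0,-20,0,0],[0,-20,0,0],[0,-20,0,0],[0,-20,0,0],[0,-15,0,0],[0,-10,0,0],[0,-4,0,0],[0,0,0,0]])

```text
t: 34.73
ee_pos: [525.5, -278.2, 216.1]
orientation: [-1.568, -0.128, 0.125]
ft_force: [-0.1, -0.9, -1.8]
width: 29.8
```

```bash
python3 -c "
from h import *
plan([495.2,339,215],15.6)"
```

```text
t 34.73 tcp [ 525.5 -278.2  216.1] yaw_x 9.23 ydir [ 0.002 -0.001 -1.   ] F [-0.1 -0.9 -1.8] M [-0.03 -0.06 -0.02] w 29.8 q6 -0.67
shift tool xyz [6.91e+01 5.00e-01 6.14e+02]
turn about y (rad), y down =>  -0.1112
```

Request:
arm_command(targets=[[1.5,0,12,0],[2.5,0,20,0],[3,0,27,0],[3,0,27,0],[3,0,27,0],[3,0,27,0],[3,0,27,0],[3,0,27,0],[3,0,27,0],[3,0,27,0],[3,0,27,0],[3,0,27,0],[3,0,27,0],[3,0,27,0],[3,0,27,0],[3,0,27,0],[3,0,27,0],[3,0,27,0],[3,0,27,0],[3,0,27,0]])

```text
t: 36.4
ee_pos: [497.4, 244.1, 213.5]
orientation: [-1.568, -0.125, 0.129]
ft_force: [-0.0, 0.2, -1.2]
width: 30.0
```

Request:
arm_command(targets=[[3,0,27,0],[3,0,27,0],[3,0,22,0],[2,0,14,0],[0,0,5,0],[0,0,0,-0.06],[0,0,0,-0.051],[0,0,0,0],[0,0,0,0]])

```text
t: 37.15
ee_pos: [494.5, 337.3, 214.3]
orientation: [-1.561, -0.211, 0.213]
ft_force: [0.4, -0.6, -1.4]
width: 29.5
```

Run:
```python
from h import *
plan([495.2,339,110],15.6)
for n in("top","side"):
    cv2.imwrite(f"pics/{n}11.png",get_image(n))
    for t in("filed_center","empty_bay","cassette_center","tab_window"):
        print(n,t,[(np.round(d["at"],1).tolist(),round(d["conf"],2)) for d in tip_of(n,t)])
```

```text
t 37.15 tcp [494.5 337.3 214.3] yaw_x 15.46 ydir [-0.001 -0.001 -1.   ] F [ 0.4 -0.6 -1.4] M [-0.01 -0.11 -0.  ] w 29.5 q6 0.31
shift tool xyz [  1.3 104.3   1.5]
turn about y (rad), y down =>  -0.0024
top filed_center [([246.3, 216.0], 0.82)]
top empty_bay [([228.8, 291.2], 0.88), ([223.6, 230.1], 0.83), ([159.1, 241.4], 0.73)]
top cassette_center [([204.4, 223.8], 0.72)]
top tab_window []
side filed_center [([334.6, 275.0], 0.6)]
side empty_bay [([366.1, 379.1], 0.97), ([419.9, 309.3], 0.62), ([340.8, 309.9], 0.58)]
side cassette_center [([344.7, 226.3], 0.98)]
side tab_window [([342.8, 201.3], 0.91)]
```

Run:
```python
from ov import *
o,M=st()
S=cv2.imread("pics/side11.png");g=S[...,0].astype(np.float32);gr=S.astype(np.float32).mean(2)
t=np.radians(15.5);u=np.array([np.cos(t),np.sin(t)]);v=np.array([-u[1],u[0]])
P=o["ee_pos"]+[0,0,2];Rm,c=cas(P,15.5,0,11)
W=lambda lu,lv,z:np.r_[567.8*u+194.4*v+lu*u+lv*v,z]
def cmp(nm,A,B,im=gr,hw=4,n="side"):
    a,b=proj(n,A)[0],proj(n,B)[0];x,y,r,m=edge(im,a,b,hw=hw)
    d=(b-a)/np.linalg.norm(b-a);nn=np.array([-d[1],d[0]]);print(nm,a.round(1),b.round(1),"off px",((x-a)@nn).round(2),((y-b)@nn).round(2),"rms",round(r,2),m)
for lx,s in((-15,"back"),(15,"front")): cmp("cas "+s,c+Rm@[lx,29,-30],c+Rm@[lx,29,15])
for lx,s in((-23,"back"),(23,"front")): cmp("wall "+s,W(lx,35.5,15),W(lx,35.5,55))
cmp("wall top",W(-20,35.5,64),W(20,35.5,64));cmp("wall top70",W(-20,35.5,70),W(20,35.5,70))
for lx in(-23,23): print(proj("side",W(lx,35.5,30))[0]-proj("side",W(lx+1,35.5,30))[0])
print("px/mm cas",proj("side",c+[1,0,0])-proj("side",c))
cmp("cas bottom",c+Rm@[-12,29,-35],c+Rm@[12,29,-35])
T=cv2.imread("pics/top0.png").astype(np.float32)[...,2]
for z in(64,70):
  for lv in(37,31,-31,-37,-99,-105): cmp(f"top wall v {lv} z{z}",W(-18,lv,z),W(18,lv,z),T,2.2,"top")
r=range(285,325,6)
for k in r: print(k,gr[k,328:366].astype(int).tolist())
```

```text
t 37.65 tcp [494.9 338.1 214.9] yaw_x 15.57 ydir [ 0.  0. -1.] F [ 0.2  0.1 -2.1] M [-0.06 -0.06 -0.04] w 29.6 q6 0.31
cas back [356.5 249.2] [357.6 229. ] off px 1.78 -0.42 rms 1.87 25
cas front [341.2 251.1] [341.9 230.9] off px -1.33 -2.75 rms 0.76 25
wall back [357.2 315.1] [358.2 300.2] off px 2.87 -1.79 rms 1.45 25
wall front [335.6 318.5] [336.1 303.6] off px -0.96 -4.34 rms 0.12 18
wall top [357. 297.] [337.7 299.9] off px 3.98 0.55 rms 0.68 25
wall top70 [357.1 294.6] [337.8 297.6] off px 3.13 -2.14 rms 0.89 22
[ 0.46850167 -0.07424666]
[ 0.47830435 -0.07580016]
px/mm cas [[-0.52451588 -0.01564295]]
cas bottom [354.8 251.5] [342.6 253.1] off px 3.39 -1.27 rms 0.79 25
top wall v 37 z64 [209.2 236.7] [206.2 224. ] off px 1.52 1.26 rms 0.08 24
top wall v 31 z64 [211.4 236.1] [208.4 223.4] off px -0.62 -0.97 rms 0.07 22
top wall v -31 z64 [233.5 229.8] [230.4 217.2] off px 1.15 1.15 rms 0.12 25
top wall v -37 z64 [235.6 229.2] [232.5 216.6] off px -1.05 -1.08 rms 0.12 25
top wall v -99 z64 [257.6 223. ] [254.4 210.4] off px 1.69 1.63 rms 0.03 25
top wall v -105 z64 [259.8 222.4]
[... 1112 characters left out ...]
30, 134, 143, 146, 146, 152, 152, 150, 149, 150, 158, 156, 158, 164, 163, 169, 167, 167, 164, 166, 166, 166, 161, 162, 163, 165, 162, 163, 164, 162]
309 [90, 90, 96, 109, 121, 143, 171, 181, 164, 140, 143, 144, 148, 154, 148, 152, 150, 153, 155, 155, 160, 161, 164, 165, 165, 162, 166, 167, 166, 160, 165, 163, 164, 162, 161, 162, 163, 163]
315 [85, 86, 89, 91, 89, 103, 123, 144, 152, 147, 148, 145, 149, 149, 151, 148, 145, 148, 142, 145, 138, 135, 125, 126, 124, 122, 119, 119, 113, 106, 103, 101, 103, 95, 96, 93, 95, 107]
321 [161, 160, 163, 143, 124, 104, 92, 103, 126, 145, 154, 156, 162, 162, 152, 129, 102, 97, 93, 91, 95, 92, 96, 95, 96, 92, 94, 93, 93, 92, 91, 93, 92, 89, 88, 93, 95, 107]
```

Request:
arm_command(targets=[[0.4,15,1.5,0],[0,20,1.4,0],[0,20,0,0],[0,15,0,0],[0,10,0,0],[0,8,0,0],[0,0,0,0],[0,0,0,0]])

```text
t: 38.32
ee_pos: [494.7, 341.2, 127.0]
orientation: [-1.56, -0.213, 0.213]
ft_force: [-0.7, 1.1, -1.2]
width: 29.9
```

```bash
python3 -c "
from h import *
plan([494.5,341,110],15.6)"
```

```text
t 38.32 tcp [494.7 341.2 127. ] yaw_x 15.58 ydir [ 0.  0. -1.] F [-0.7  1.1 -1.2] M [ 0.02 -0.02  0.02] w 29.9 q6 0.31
shift tool xyz [-0.2 17.  -0.1]
turn about y (rad), y down =>  -0.0003
```

Request:
arm_command(targets=[[0,4,0,0],[0,3,0,0],[0,2,0,0],[0,2,0,0],[0,2,0,0],[0,0,0,0]])

```text
t: 38.82
ee_pos: [494.3, 340.9, 113.6]
orientation: [-1.56, -0.213, 0.214]
ft_force: [0.1, -0.8, -1.9]
width: 30.0
```

Request:
arm_command(targets=[[0,2,0,0],[0,2,0,0],[0,2,0,0],[0,0,0,0]])

```text
t: 39.15
ee_pos: [494.2, 340.9, 107.4]
orientation: [-1.561, -0.213, 0.214]
ft_force: [-0.1, -0.3, -2.2]
width: 29.6
```

Request:
arm_command(targets=[[0,2,0,0],[0,2,0,0],[0,2,0,0],[0,0,0,0]])

```text
t: 39.48
ee_pos: [494.2, 340.9, 101.4]
orientation: [-1.561, -0.213, 0.214]
ft_force: [0.4, -0.7, -1.8]
width: 30.1
```

Request:
arm_command(targets=[[0,3,0,0],[0,4,0,0],[0,4,0,0],[0,4,0,0],[0,0,0,0]])

```text
t: 39.9
ee_pos: [493.9, 340.7, 85.8]
orientation: [-1.561, -0.212, 0.215]
ft_force: [-0.5, -1.0, -2.1]
width: 29.8
```

Request:
arm_command(targets=[[0,4,0,0],[0,4,0,0],[0,4,0,0],[0,3,0,0],[0,3,0,0],[0,2,0,0],[0,0,0,0]])

```text
t: 40.48
ee_pos: [494.2, 340.9, 66.3]
orientation: [-1.561, -0.213, 0.214]
ft_force: [-0.4, -0.4, -1.4]
width: 30.0
```

Bottom at about 22 mm, free. On through the lips in small steps.

Request:
arm_command(targets=[[0,2,0,0],[0,1.5,0,0],[0,1.5,0,0],[0,0,0,0]])

```text
t: 40.82
ee_pos: [494.4, 341.0, 61.6]
orientation: [-1.56, -0.213, 0.214]
ft_force: [0.2, 0.4, -2.2]
width: 30.1
```

Request:
arm_command(targets=[[0,1.5,0,0],[0,1.5,0,0],[0,1.5,0,0],[0,0,0,0]])

```text
t: 41.15
ee_pos: [494.3, 340.9, 57.1]
orientation: [-1.56, -0.213, 0.214]
ft_force: [-0.0, 0.3, -1.7]
width: 30.1
```

Request:
arm_command(targets=[[0,1.5,0,0],[0,1.5,0,0],[0,1,0,0],[0,0,0,0]])

```text
t: 41.48
ee_pos: [494.3, 340.9, 53.1]
orientation: [-1.56, -0.213, 0.214]
ft_force: [-0.6, -0.7, -1.1]
width: 30.0
```

Request:
arm_command(targets=[[0,1,0,0],[0,1,0,0],[0,0,0,0]])

```text
t: 41.73
ee_pos: [494.4, 341.0, 51.2]
orientation: [-1.56, -0.213, 0.214]
ft_force: [0.6, -0.2, -1.7]
width: 29.7
```

Request:
arm_command(targets=[[0,1,0,0],[0,1,0,0],[0,0,0,0]])

```text
t: 41.98
ee_pos: [494.6, 341.2, 49.8]
orientation: [-1.56, -0.214, 0.213]
ft_force: [-1.7, -1.4, 2.2]
width: 29.5
```

Request:
arm_command(targets=[[0,0,0,0],[0,0,0,0],[0,0,0,0],[0,0,0,0]], gripper=40)

```text
t: 42.32
ee_pos: [494.6, 341.1, 49.4]
orientation: [-1.56, -0.214, 0.213]
ft_force: [0.0, 0.3, -0.3]
width: 35.0
```

Request:
arm_command(targets=[[0,0,0,0],[0,0,0,0],[0,0,0,0],[0,-3,0,0],[0,-6,0,0],[0,-10,0,0],[0,-15,0,0],[0,-20,0,0],[0,-20,0,0],[0,-20,0,0],[0,-20,0,0],[0,-20,0,0],[0,0,0,0]], gripper=65)

```text
t: 43.4
ee_pos: [496.7, 342.6, 188.6]
orientation: [-1.557, -0.219, 0.208]
ft_force: [1.1, 1.0, 0.5]
width: 56.9
```

Request:
arm_command(targets=[[0,-10,-25,0],[0,0,-27,0],[0,0,-27,0],[0,0,-27,0],[0,0,-27,0],[0,0,-27,0],[0,0,-27,0],[0,0,-27,0],[0,0,-27,0],[0,0,-27,0],[0,0,-27,0],[0,0,-27,0],[0,0,-15,0],[0,0,0,0],[0,0,0,0]])

```text
t: 44.65
ee_pos: [584.8, 16.2, 193.2]
orientation: [-1.56, -0.212, 0.212]
ft_force: [-0.8, 0.5, -1.0]
width: 56.7
```

Run:
```python
from ov import *
st();T=get_image("top");S=get_image("side");cv2.imwrite("pics/top20.png",T);cv2.imwrite("pics/side20.png",S)
for n in("top","side"):
  for d in silhouettes(n,"cassette_center"):
    c=max(cv2.findContours(d["pixels"].astype(np.uint8),0,2)[0],key=len);r=cv2.minAreaRect(c);print(n,round(d["conf"],2),np.round(r[0],1),np.round(r[1],1),round(r[2],1))
  for t in("cassette_center","tab_window","filed_center"): print(n,t,[(np.round(d["at"],1).tolist(),round(d["conf"],2)) for d in tip_of(n,t)])
  t_=np.radians(15.5);u=np.array([np.cos(t_),np.sin(t_)]);v=np.array([-u[1],u[0]])
  for lv in(0,-68):
    C=567.6*u+(195.5+lv)*v;print(n,"pred body top ctr",proj(n,np.r_[C,76])[0].round(1),"tab top",proj(n,np.r_[C,105])[0].round(1),"center",proj(n,np.r_[C,41])[0].round(1),"window",proj(n,np.r_[C,89.5])[0].round(1))
```

```text
t 44.65 tcp [584.8  16.2 193.2] yaw_x 15.49 ydir [-0.  0. -1.] F [-0.8  0.5 -1. ] M [ 0.01 -0.05  0.03] w 56.7 q6 -0.26
top 0.87 [220.6 228.2] [14.3 22.3] 76.0
top cassette_center [([221.9, 227.1], 0.73)]
top tab_window [([216.3, 226.7], 0.75)]
top filed_center [([244.9, 218.5], 0.57)]
top pred body top ctr [219.3 226.4] tab top [216.3 225.5] center [222.7 227.4] window [218. 226.]
top pred body top ctr [243.8 219.5] tab top [241.5 218.5] center [246.4 220.8] window [242.7 219. ]
side 0.73 [338.7 283.2] [27.4 22.7] 65.2
side cassette_center [([341.9, 294.8], 0.66)]
side tab_window [([343.2, 274.5], 0.88)]
side filed_center [([337.9, 275.9], 0.73)]
side pred body top ctr [343.  282.7] tab top [343.5 271.4] center [342.4 295.9] window [343.2 277.5]
side pred body top ctr [334.5 263. ] tab top [334.8 252.1] center [334.1 275.7] window [334.7 258. ]
```

Top and side detections agree with the cassette upright in the bay, and the filed one has not shifted. I'm handing in.

Run:
```python
from h import *
for t in("jar","screwdriver"): print(t,[np.round(d["at"],1).tolist() for d in tip_of("top",t)][:1])
print(close_job())
```

```text
jar [[297.5, 135.8]]
screwdriver [[390.8, 134.8]]
the job is handed in; nothing more can be done
None
```

The drill cassette is off the hook and was let go in the corner stop. It now stands in the plywood rack's empty bay, and the job is handed in. No verdict came back.

- **Hook:** I raised the cassette and pulled it gently against the barb. It pivoted between the pads to about 36° and slid off. The wrist force there stayed under about 9 N.
- **Corner stop:** The cassette had slipped about 13 mm in the grip and arrived leaning. I pushed it upright against the long wall, set it down, let go and took hold again. I then slid it into the corner with light contact on both walls, and released it there twice. The last nudge put its centre at about x -15 mm. In y I relied on the wall contact, as my camera estimate there was about 1 mm off.
- **Rack:** I took hold of it across the broad faces and lowered it in. It met no resistance until the floor, within about 0.2 mm of the expected height. I then let go and moved the arm clear, which took about 45 s in all.
- **Last checks:** Both cameras show the cassette and the filed cassette within a few pixels of where they should be. The jar and screwdriver detections moved only 2 to 4 pixels from the start (very roughly 5 to 10 mm), about the usual scatter, and the arm never went near either.
- **Not confirmed by eye:** I had used all 12 picture views by then, so the final pose rests on the contact forces, the floor height and the detections. The network's reading of the tilt was unreliable near the stop, so there I used the edges in the image.

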